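Clear and load the bottle warmer, then switch it on

ROBOT

A 7-joint arm with a two-finger parallel gripper is mounted at the origin on the work surface. World frame = base frame: x ahead of the robot, y to its left, z up, the work surface at z = 0. Lengths are in m, angles in rad, forces in N, time in s.
With the tool pointing down it reaches from about 0.4 to 0.925 m from the base axis. Payload 4.1 kg.
Tool frame: the origin (TCP) lies midway between the tips of the shut fingers; the grasp point (between the pads) lies 19 mm behind it (ctrl.grasp_offset is the z of the grasp point in the tool frame, in m); z points along the fingers, y is the direction in which the jaws open and shut (so a half turn about z gives the same grasp; the last joint's range is limited). The gripper opens to 85 mm and grips with 20 to 120 N. Pads are 22 mm wide; open, the fingers measure 114 mm over their backs; the gripper's body (76 mm by 85 mm) begins 54 mm behind the grasp point. The pads swing forward as they close: fully open they stand 13 mm farther back than shut.
Start: joints at [1.09, 0.398, 0.045, 1.537, -0.019, 1.207, -0.051], TCP at [0.242, -0.603, 0.231] pointing down, gripper open.
Joint ranges: [-2.82, 2.82], [-0.49, 2.23], [-1.37, 1.46], [0, 2.46], [-1.36, 4.5], [0.23, 2], [-2.94, 2.94]. Speed limits (rad/s): [2.57, 2.57, 3.14, 3.14, 3.14, 3.14, 3.14].

INTERFACE

Orientations are given as a unit quaternion [w, x, y, z].
In Python, from rig import ctrl, imaging, workorder, finder gives the robot as it stands.
- The arm moves only by the tool drive_tool, never from a script. Its argument "plan" is a list of rows, each a list of 7 numbers: the turn, a rotation vector about the tool's x, y, z in rad, then the shift along the tool's x, y, z in mm, then the gripper command: -1 is fully open, 1 is shut, values between are in proportion. In form: [[rx, ry, rz, x, y, z, jaw], ...]. A call has exactly 5 rows; each row is the pose to reach, as a shift and turn from the pose commanded when the call began, along the tool's axes at that moment; what a row does not reach only later rows make up. A row lasts 1/8 s, in which the tool goes at most 62.5 mm and 10.7 degrees, less where a joint would pass 70% of its speed; a pose out of reach is approached as far as the arm can. A call with a gripper value outside its range is refused whole. The fingers move at their own pace and stop on an object; "squeeze" is the grip in N (left out, the last holds). Time passes only in rows, so rows that repeat a pose let the fingers close, or fill a call up. It gives the time, the measured TCP pose, the force and the opening at its end, in the units of the state.
- ctrl.get_obs(): the state, without advancing time (a new reading comes with each control period).
- imaging.get_image(name): name is "scene" or "top" or "wrist"; returns the picture (400x640x3 uint8, red, green, blue); there is no depth.
- imaging.camera_params(name): a dict with "camera_matrix" (3x3 intrinsics, pixels), "dist" ([k1, k2, p1, p2, k3] as OpenCV has them; the pictures are not rectified), "origin" and "rotation" of the camera in the world. Camera axes: x right, y up, looking along -z (the intrinsics and any distortion apply to the point x, -y, -z); pixel columns grow to the right and rows downward; lengths in m; the calibration is good to about 2 mm. A picture is of the moment at which its call begins: read the wrist's pose just before it. camera_params takes no time and is no camera call; for the wrist camera it gives the pose at the moment of the call.
- workorder.job_done(): hands the job in, once; it reports no verdict.
Trained networks look in the newest picture that a camera, given by its name, has taken for a name from the list of things; names that differ only in an ending like _2 or _b are one class to them, and where a whole thing is asked for, a point or a joint stands for the part that bears it (a point fixed in the world has none). Each returns a list of dicts, best first, with "conf" (0 to 1); they miss things now and then, are a little off and sometimes report something else, mostly with a low value. They report only what shows in the picture. A call takes as long as a camera call.
- finder.boxes_of(target, camera): "uv" ([column, row] in pixels, amid what is visible of it).
- finder.silhouettes(target, camera): "mask" (400x640 bool, what is visible of it) and "uv" ([column, row] in pixels, amid what is visible of it).
The state is a dict: "time_s": time; "joint_positions": joint angles; "joint_vel": joint speeds; "effort": joint torques, N m; "position": TCP position; "eef_rot": TCP orientation; "wrist_force": force on the tool from outside, world axes, zero at the start; "torque": the same for the moment, N m; "width": finger opening in m.
Only numpy, scipy, OpenCV 4.12 (cv2) and the standard library are available. Lean on these libraries where they do the work, as an engineer would, in place of code of your own. Each camera call takes 0.05 s, during which the arm holds its last target.

TASK

Get the bottle warmer going: first take the blue-capped white tub off its lid and stand it upright in the white spill tray, then lift the lid off and lay it flat, handle up, in the middle of the green mat. Then stand every small amber bottle on the bench upright on the floor of a pocket of its own in the warmer, and only when all are in turn the red isolator handle clockwise fully on. Leave the other things on the bench where they are.

Things in the scene. Friction and masses are not known exactly. Their poses are not given: they have to be found in the camera images.
- warmer: Bottle warmer, fixed: white-based aluminium box 146 x 212 mm (x, y), 70 mm high. Origin: centre of its underside; z up. Six open-topped pockets 60 x 60 mm, 6 mm walls between: centres at x -33 and +33 mm, y -66, 0 and +66 mm in its frame, floors 25 mm and wall tops 70 mm above the origin. At the start the lid hides them.
- lid: Loose aluminium lid, a flat plate 138 x 204 x 8 mm (x, y, z), 0.35 kg, lying flat on top of the warmer at the start. Origin: centre of its underside, z up. A black bridge handle stands in its middle: bar 84 mm long along the lid's x, 14 mm wide (y), 14 mm high, bar centre 48 mm above the origin, with 33 mm free under the bar.
- tub: Loose white round tub with blue screw cap, standing on the lid beside its handle at the start; about 0.3 kg. Body 68 mm in diameter and 76 mm high, cap 60 mm in diameter from 80 to 106 mm high. Origin: centre of its underside, z up. (The same-looking tub on the bench is a spare.)
- bottle1: Loose small amber glass bottle with paper label and black cap, standing on the bench at the start, about 0.18 kg; may be absent. Body 50 mm in diameter and 58 mm high, cap 34 mm in diameter from 70 to 95 mm high. Origin: centre of its underside, z up.
- bottle2: Loose small amber glass bottle with paper label and black cap, standing on the bench at the start, about 0.18 kg; may be absent. Body 50 mm in diameter and 58 mm high, cap 34 mm in diameter from 70 to 95 mm high. Origin: centre of its underside, z up.
- bottle3: Loose small amber glass bottle with paper label and black cap, standing on the bench at the start, about 0.18 kg; may be absent. Body 50 mm in diameter and 58 mm high, cap 34 mm in diameter from 70 to 95 mm high. Origin: centre of its underside, z up.
- bottle4: Loose small amber glass bottle with paper label and black cap, standing on the bench at the start, about 0.18 kg; may be absent. Body 50 mm in diameter and 58 mm high, cap 34 mm in diameter from 70 to 95 mm high. Origin: centre of its underside, z up.
- bottle5: Loose small amber glass bottle with paper label and black cap, standing on the bench at the start, about 0.18 kg; may be absent. Body 50 mm in diameter and 58 mm high, cap 34 mm in diameter from 70 to 95 mm high. Origin: centre of its underside, z up.
- mat: Green rectangular mat, fixed, 220 x 180 x 3 mm (x, y, z). Origin: centre of its underside; its top is at 3 mm. The lid fits on it with the lid's y axis along the mat's x axis.
- tray: White square spill tray, fixed, 150 x 150 mm outside, rim 14 mm high, walls and floor 4 mm thick. Origin: centre of its underside.
- isolator: Fixed grey isolator box with yellow top plate, 90 x 90 mm, 59 mm high, red rotary handle on top. Origin: centre of its underside, z up.
- switch_grip (a point): Point on the handle's vertical turning axis, 83 mm above the bench, at mid-height of the red bar, which is 78 mm long, 16 mm wide and 30 mm high (from 68 to 98 mm above the bench). Its frame turns with the handle: the bar lies along this frame's x axis.
- switch (a joint): Angle of the red isolator handle in rad: 0 = off (bar along the isolator's x axis), 1.57 = on (along its y axis), a stop at each end. It grows as the handle is turned clockwise seen from above, and stays where left (0.06 N m friction).
- dish: Bystander: round lidded dish, 60 mm in diameter, 13 mm high. Origin: centre of its underside.
- spare_tub: Bystander: spare white tub with blue cap, 68 mm in diameter, 106 mm high, at the back of the bench.
- clear_bottle: Bystander: clear bottle, 66 mm in diameter, 150 mm high.
- red_bottle: Bystander: glass bottle, 60 mm in diameter, 130 mm high.
- beaker: Bystander: glass beaker, 72 mm in diameter, 85 mm high.
- tip_box: Bystander: blue box, 80 x 120 x 50 mm.

How it is judged:
By the outcome, as a careful person would: the job done as asked, in the order asked, and still so for the second after the job is handed in, with the robot touching nothing.
Of bottle1, bottle2, bottle3, bottle4, bottle5 only 3 to 5 are there at a start; the rules pass over those that are not, and their reading is None.
At some moment in a run one of bottle1, bottle2, bottle3, bottle4, bottle5 may be knocked a few centimetres aside while the robot is not near it.
It also fails if it takes over 210 s, if anything falls off the work surface, if the arm or the gripper's body presses on something with over 40 N, if the wrist force passes 120 N, or if a joint passes its speed limit or range.

## Working session

There is one attempt and no reset: what is moved stays moved. The work goes in short steps, Python scripts to look and compute and a tool call to move; the robot and the scene stay as the last step left them, time stands still between calls to the robot, and variables do not carry over. Pictures are saved under pics/ and viewed, and the job is handed in when it is done.

Besides the shell and the picture viewer there is one more tool, called after "Request:" as name(argument=value, ...), one argument or row to a line, values as JSON. drive_tool: Moves the arm, as the interface text tells. Its arguments: {"type":"object","properties":{"plan":{"type":"array"},"squeeze":{"type":"number"}},"required":["plan"]}

```bash
ls; mkdir -p pics
python3 - <<'E'
from rig import ctrl, imaging
import cv2
o=ctrl.get_obs()
for k,v in o.items(): print(k,v)
print(ctrl.grasp_offset)
for n in("scene","top","wrist"):
    cp=imaging.camera_params(n); print(n,cp)
    cv2.imwrite(f"pics/{n}0.png",imaging.get_image(n)[:,:,::-1])
E
```

```text
pics
time_s 0.0
joint_positions [ 1.09000985  0.39921677  0.0450444   1.5378591  -0.01868789  1.2068982
 -0.05071901]
joint_vel [ 0.00018823 -0.00071576  0.00113471 -0.00014636 -0.00091622  0.00017835
 -0.00019665]
effort [ 1.08945799e-04 -4.75125611e+01  1.36437513e+00 -2.54223579e+01
  1.15914544e-02  9.29486006e-03  2.32263936e-06]
position [ 0.24195486 -0.60261655  0.23025697]
eef_rot [-9.44933567e-04  9.81826321e-01  1.89779120e-01 -2.60009162e-04]
wrist_force [ 0.65563375 -0.00696134  0.67364653]
torque [-0.05817244  0.01171647 -0.02010957]
width 0.08516830183928592
-0.0187
scene {'camera_matrix': array([[498.35682275,   0.        , 320.95437976],
       [  0.        , 498.35682275, 202.12169965],
       [  0.        ,   0.        ,   1.        ]]), 'dist': array([-0.10740092,  0.        ,  0.        ,  0.        ,  0.        ]), 'origin': array([ 1.60570901, -0.05757534,  0.94429068]), 'rotation': array([0.66385321, 0.29523845, 0.29181139, 0.6220766 ])}
top {'camera_matrix': array([[430.44187028,   0.        , 318.3013161 ],
       [  0.        , 430.44187028, 199.67297151],
       [  0.        ,   0.        ,   1.        ]]), 'dist': array([0.00609607, 0.        , 0.        , 0.        , 0.        ]), 'origin': array([0.50259071, 0.01464832, 1.06086973]), 'rotation': array([-0.70426162, -0.03347895,  0.039335  ,  0.70805895])}
wrist {'camera_matrix': array([[289.14628523,   0.        , 313.01978416],
       [  0.        , 289.14628523, 197.56276007],
       [  0.        ,   0.        ,   1.        ]]), 'dist': array([-0.00985481,  0.        ,  0.        ,  0.        ,  0.        ]), 'origin': array([ 0.3110251 , -0.57493007,  0.37369103]), 'rotation': array([ 0.81940061, -0.12167085,  0.08330119, -0.55393119])}
```

View pics/scene0.png

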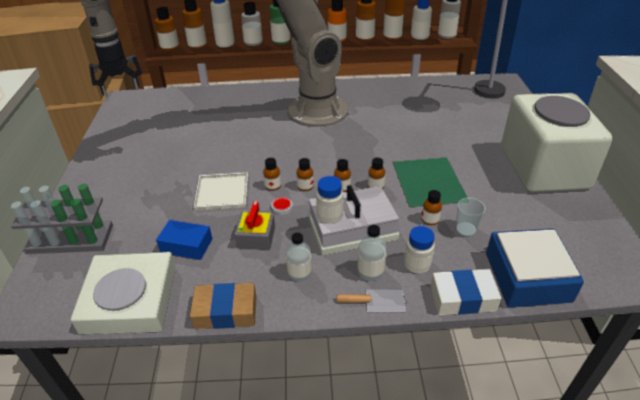

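View pics/top0.png

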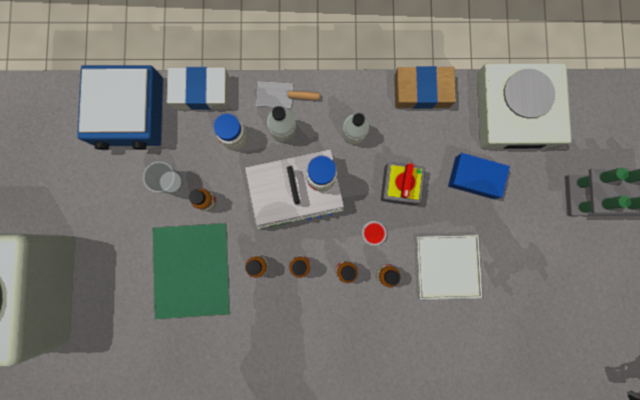

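View pics/wrist0.png

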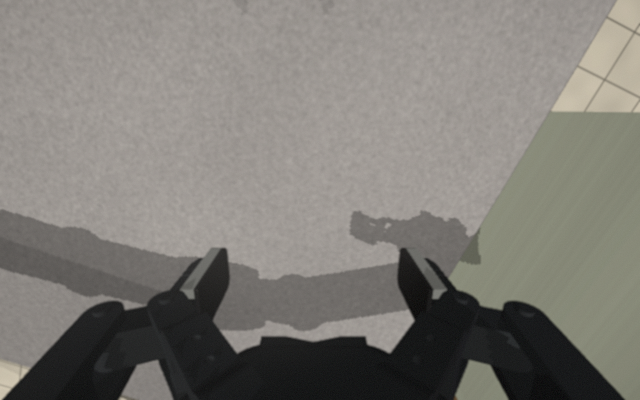

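The top picture shows five amber bottles, at about (201,198), (256,266), (300,266), (348,271) and (391,276). The tub cap is at (322,170), the mat at (190,270), the tray at (448,267) and the isolator at (404,183). Next I'll measure their poses by fitting silhouettes.

```bash
cat > h.py <<'E'
import numpy as np, cv2
from scipy.spatial.transform import Rotation as R
from scipy.optimize import minimize
from rig import ctrl, imaging, finder
def rq(q): return R.from_quat([q[1],q[2],q[3],q[0]])
F=np.diag([1.,-1,-1])
def cam(n):
    c=imaging.camera_params(n); M=F@rq(c['rotation']).as_matrix().T
    return c['camera_matrix'],c['dist'],np.array(c['origin']),M
def proj(P,c):
    K,d,o,M=c
    return cv2.projectPoints(np.asarray(P,float).reshape(-1,1,3),cv2.Rodrigues(M)[0],-M@o,K,d)[0].reshape(-1,2)
def unproj(uv,z,c):
    K,d,o,M=c
    n=cv2.undistortPoints(np.asarray(uv,float).reshape(-1,1,2),K,d).reshape(-1,2)
    r=np.c_[n,np.ones(len(n))]@M
    return o+r*((z-o[2])/r[:,2])[:,None]
t=np.linspace(0,2*np.pi,40,endpoint=False)
def circ(x,y,r,z): return np.c_[x+r*np.cos(t),y+r*np.sin(t),0*t+z]
def rect(x,y,a,lx,ly,z):
    p=np.array([[1,1],[-1,1],[-1,-1],[1,-1]])*[lx/2,ly/2]; c,s=np.cos(a),np.sin(a)
    p=p@np.array([[c,s],[-s,c]]); return np.c_[p+[x,y],[z]*4]
def silh(parts,c):
    S=4; m=np.zeros((400,640),np.uint8)
    for P in parts:
        h=cv2.convexHull(proj(P,c).astype(np.float32)); cv2.fillConvexPoly(m,np.round(h*16).astype(np.int32),1,cv2.LINE_8,4)
    return m.astype(bool)
def bottle(p,z=0): x,y=p[:2]; return [np.r_[circ(x,y,.025,z),circ(x,y,.025,z+.058),circ(x,y,.017,z+.07)],np.r_[circ(x,y,.017,z+.07),circ(x,y,.017,z+.095)]]
def tub(p,z=0): x,y=p[:2]; return [np.r_[circ(x,y,.034,z),circ(x,y,.034,z+.076)],np.r_[circ(x,y,.03,z+.076),circ(x,y,.03,z+.106)]]
def box(lx,ly,h): return lambda p,z=0:[np.r_[rect(*p,lx,ly,z),rect(*p,lx,ly,z+h)]]
def fit(model,p0,masks,z=0,step=.01):
    """masks: list of (mask,cam). maximise IoU"""
    def f(p):
        s=0
        for m,c in masks:
            q=silh(model(p,z),c); s-=(q&m).sum()/max(1,(q|m).sum())
        return s/len(masks)
    n=len(p0); best=None
    for sc in(1,.3,.1):
        x0=np.array(p0 if best is None else best.x)
        S=np.array([x0]+[x0+np.eye(n)[i]*(step*sc if i<2 else .15*sc) for i in range(n)])
        best=minimize(f,x0,method='Nelder-Mead',options=dict(initial_simplex=S,xatol=2e-4,fatol=1e-4))
    return best.x,-best.fun
def yaw():
    X=rq(ctrl.get_obs()['eef_rot']).as_matrix()[:,0]; return np.degrees(np.arctan2(X[1],X[0]))
def go(x,y,z,yawdeg=None,yaw0=None,tilt=True):
    """needed row: tool-frame delta from the measured pose to TCP (x,y,z) pointing down, tool x at yawdeg"""
    o=ctrl.get_obs(); A=rq(o['eef_rot']); p=o['position']
    if yawdeg is None: yawdeg=yaw()
    a=np.radians(yawdeg); T=np.array([[np.cos(a),np.sin(a),0],[np.sin(a),-np.cos(a),0],[0,0,-1]])
    rv=(A.inv()*R.from_matrix(T)).as_rotvec(); d=A.inv().apply(np.array([x,y,z])-p)*1000
    print('rot',rv.round(3),'shift mm',d.round(1)); return rv,d
def st():
    o=ctrl.get_obs(); print('t',round(o['time_s'],2),'p',o['position'].round(4),'yaw',round(yaw(),1),'F',o['wrist_force'].round(1),'w',round(o['width'],4),'q',o['joint_positions'].round(2))
def shot(n,name=None,crop=None,k=1):
    im=imaging.get_image(n)[:,:,::-1]
    if name:
        a=im if crop is None else im[crop[1]:crop[3],crop[0]:crop[2]]
        cv2.imwrite(f'pics/{name}.png',cv2.resize(np.ascontiguousarray(a),None,fx=k,fy=k,interpolation=cv2.INTER_CUBIC))
    return im
E
python3 - <<'E'
from h import *
for n in("scene","top"):
    im=shot(n); c=cam(n)
    for k in "warmer lid tub bottle1 mat tray isolator switch_grip".split():
        r=finder.silhouettes(k,n)
        print(n,k,[(round(x['conf'],2),np.round(x['uv'],1).tolist(),int(x['mask'].sum())) for x in r])
        np.save(f'm_{n}_{k}.npy',np.array([x['mask'] for x in r]))
st()
E
```

```text
scene warmer [(0.73, [302.0, 176.0], 457), (0.68, [345.9, 238.0], 1388), (0.62, [420.4, 250.7], 1185)]
scene lid [(0.83, [359.7, 214.3], 2184), (0.17, [185.5, 240.1], 1712)]
scene tub [(0.69, [332.1, 201.7], 1168), (0.5, [433.8, 206.1], 538)]
scene bottle1 [(0.88, [343.0, 171.8], 378), (0.84, [271.0, 176.0], 470), (0.83, [430.8, 207.9], 535), (0.62, [374.2, 176.0], 439), (0.6, [304.3, 176.7], 494)]
scene mat [(0.69, [428.0, 181.2], 2473)]
scene tray [(0.79, [222.1, 192.5], 1784), (0.17, [371.9, 172.4], 427)]
scene isolator [(0.76, [258.8, 229.0], 1432), (0.29, [346.4, 235.5], 1425)]
scene switch_grip [(0.65, [255.7, 215.4], 298), (0.62, [186.5, 241.5], 1723)]
top warmer [(0.64, [304.4, 216.0], 366), (0.39, [319.2, 174.1], 931)]
top lid [(0.98, [288.2, 190.4], 4283)]
top tub [(0.65, [317.3, 174.2], 912), (0.31, [405.8, 184.0], 467)]
top bottle1 [(0.88, [202.0, 198.8], 480), (0.86, [257.4, 265.4], 439), (0.69, [299.0, 265.8], 390), (0.62, [391.1, 275.3], 447), (0.59, [346.9, 269.0], 403)]
top mat [(0.66, [190.1, 272.2], 6843)]
top tray [(0.78, [448.9, 265.7], 3767)]
top isolator [(0.88, [404.9, 182.1], 1548)]
top switch_grip [(0.56, [404.4, 180.4], 494), (0.31, [480.3, 176.1], 1967)]
t 1.05 p [ 0.2422 -0.6032  0.2314] yaw 21.9 F [-0.7 -0.5  0.3] w 0.0852 q [ 1.09  0.4   0.05  1.54 -0.02  1.21 -0.05]
```

```bash
cat > m.py <<'E'
from h import *
ct,cs=cam('top'),cam('scene')
L=lambda n,k:np.load(f'm_{n}_{k}.npy')
def near(n,k,P,c):
    uv=proj([P],c)[0]; ms=L(n,k); 
    d=[np.linalg.norm(np.argwhere(m).mean(0)[::-1]-uv) for m in ms]; i=int(np.argmin(d)); return ms[i],d[i]
E
python3 - <<'E'
from m import *
tm=L('top','bottle1'); out=[]
for m in tm:
    uv=np.argwhere(m).mean(0)[::-1]; p0=unproj([uv],.05,ct)[0][:2]
    ms,d=near('scene','bottle1',[*p0,.05],cs)
    a=fit(bottle,p0,[(m,ct)]); b=fit(bottle,p0,[(ms,cs)]); j=fit(bottle,p0,[(m,ct),(ms,cs)])
    print('bottle',a[0].round(4),round(a[1],2),b[0].round(4),round(b[1],2),'J',j[0].round(4),round(j[1],2),round(d,1))
for k,mod,z in(('tub',tub,.078),):
    m=L('top',k)[0];uv=np.argwhere(m).mean(0)[::-1]; p0=unproj([uv],.13,ct)[0][:2]
    ms=L('scene',k)[0]
    for M in([(m,ct)],[(ms,cs)],[(m,ct),(ms,cs)]): r=fit(mod,p0,M,z);print(k,r[0].round(4),round(r[1],2))
for k,mod,z in(('mat',box(.22,.18,.003),0),('tray',box(.15,.15,.014),0),('isolator',box(.09,.09,.059),0)):
    m=L('top',k)[0];uv=np.argwhere(m).mean(0)[::-1]; p0=unproj([uv],.01,ct)[0][:2]
    ms=L('scene',k)[0]
    for M in([(m,ct)],[(ms,cs)],[(m,ct),(ms,cs)]): r=fit(mod,[*p0,0.],M,z);print(k,r[0].round(4),round(r[1],2))
# lid top: mask union with tub
m=(L('top','lid')[0]|L('top','tub')[0]|(L('top','warmer')[0]))
def wl(p,z=0): return [np.r_[rect(*p,.146,.212,0),rect(*p,.146,.212,.07)],np.r_[rect(*p,.138,.204,.07),rect(*p,.138,.204,.078)]]
p0=unproj([[295,190]],.07,ct)[0][:2]
r=fit(wl,[*p0,0.1],[(m,ct)]);print('warmer',r)
lm=L('top','lid')[0]
im=cv2.imread('pics/top0.png').copy()
cv2.imwrite('pics/tcrop.png',cv2.resize(im[130:310,140:500],None,fx=2.2,fy=2.2,interpolation=cv2.INTER_CUBIC))
E
```

```text
bottle [0.6113 0.2806] 0.9 [0.6131 0.2812] 0.87 J [0.6124 0.2828] 0.88 3.9
bottle [0.4545 0.1507] 0.95 [0.45   0.1509] 0.82 J [0.4544 0.1507] 0.88 1.6
bottle [0.4519 0.0505] 0.95 [0.4479 0.0492] 0.71 J [0.4523 0.0506] 0.82 0.7
bottle [ 0.4298 -0.1557] 0.93 [ 0.4292 -0.1558] 0.89 J [ 0.4298 -0.1557] 0.9 2.4
bottle [ 0.4396 -0.0581] 0.94 [ 0.4411 -0.0622] 0.92 J [ 0.4388 -0.0606] 0.91 3.2
tub [6.573e-01 5.000e-04] 0.94
tub [ 0.6578 -0.0011] 0.94
tub [ 0.6572 -0.0008] 0.94
mat [0.4432 0.3158 0.0517] 0.97
mat [0.4451 0.3166 0.0644] 0.87
mat [0.4438 0.3154 0.05  ] 0.92
tray [ 0.4462 -0.3092  0.0274] 0.91
tray [ 0.4514 -0.3101  0.0538] 0.94
tray [ 0.4501 -0.3105  0.0521] 0.93
isolator [ 0.6469 -0.1964 -0.0982] 0.88
isolator [ 0.6471 -0.1955 -0.1315] 0.88
isolator [ 0.6458 -0.1955 -0.1256] 0.88
warmer (array([0.63239836, 0.05937777, 0.23093831]), np.float64(0.92574670448857))
```

View pics/tcrop.png

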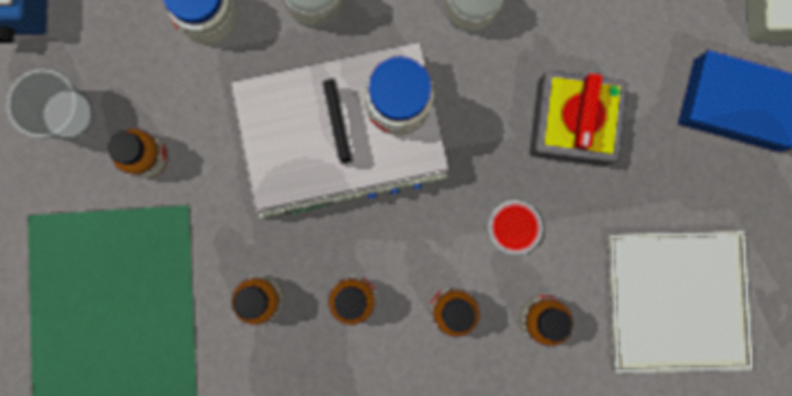

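Run:
```python
from m import *
im=cv2.imread('pics/top0.png')
P=np.array([[233,83],[420,45],[446,172],[260,209]])/2.2+[140,130]
W=unproj(P,.078,ct)[:,:2]; print(W.round(4),W.mean(0).round(4)); 
for i,j in((0,1),(1,2),(2,3),(3,0)):
    d=W[j]-W[i]; print(round(np.linalg.norm(d),4),np.degrees(np.arctan2(d[1],d[0])).round(1))
# handle dark pixels
g=im.max(2); m=np.zeros(g.shape,np.uint8); m[163:206,283:302]=(g[163:206,283:302]<70)
n,l,s,c=cv2.connectedComponentsWithStats(m); i=1+np.argmax(s[1:,4]); pts=np.argwhere(l==i)[:,::-1]
r=cv2.minAreaRect(pts.astype(np.float32)); print(s[i],r)
B=cv2.boxPoints(r)
w=unproj(np.array([r[0]]),.125-.003,ct);print('handle',w)
vx,vy,x0,y0=cv2.fitLine(pts.astype(np.float32),cv2.DIST_L2,0,.01,.01).ravel()
e=unproj([[x0-15*vx,y0-15*vy],[x0+15*vx,y0+15*vy]],.125,ct); d=e[1]-e[0]; print('handle yaw',np.degrees(np.arctan2(d[1],d[0])), unproj([[x0,y0]],.122,ct))
# red bar
hsv=cv2.cvtColor(im,cv2.COLOR_BGR2HSV)
sm=L('top','switch_grip')[0]; 
pts=np.argwhere(sm)[:,::-1].astype(np.float32);
barm=lambda p,z=0:[np.r_[rect(*p,.078,.016,.068),rect(*p,.078,.016,.098)]]
red=((hsv[...,0]<8)|(hsv[...,0]>172))&(hsv[...,1]>150)&(hsv[...,2]>60); red[:,:380]=0; red[:,430:]=0; red[:150]=0; red[215:]=0
print('redpx',red.sum())
def bm(p,z=0): return barm(p)+[np.r_[circ(p[0],p[1],.022,.062),circ(p[0],p[1],.022,.062)]]
for mm in(red,sm): print(fit(bm,[.645,-.196,-.1],[(mm,ct)]))
```

```text
[[ 0.6792  0.173 ]
 [ 0.719  -0.0238]
 [ 0.5843 -0.0497]
 [ 0.5468  0.1435]] [0.6323 0.0608]
0.2007 -78.6
0.1372 -169.1
0.1968 101.0
0.1356 12.5
[287 166  13  38 179] ((293.11553955078125, 184.68760681152344), (37.854698181152344, 5.039388179779053), 78.02386474609375)
handle [[0.6330514  0.06179107 0.122     ]]
handle yaw -168.2743625682597 [[0.63284305 0.06209416 0.122     ]]
redpx 365
(array([ 0.647001  , -0.19761729, -0.16670886]), np.float64(0.7572614107883817))
(array([ 0.64724363, -0.19708476, -0.19076584]), np.float64(0.8957528957528957))
```

Run:
```python
from h import *
go(.657,-.0005,.26,90)
```

```text
rot [ 0.     0.    -1.189] shift mm [ 609.5 -404.7  -28.7]
```

Request:
drive_tool(
  plan=[
    [0, 0, -0.1, 50, -33, -15, -1],
    [0, 0, -0.2, 100, -66, -29, -1],
    [0, 0, -0.3, 150, -100, -29, -1],
    [0, 0, -0.4, 200, -133, -29, -1],
    [0, 0, -0.5, 250, -166, -29, -1],
  ],
)

```text
time_s: 1.68
position: [0.4133, -0.3544, 0.2607]
eef_rot: [0.001, 0.904, 0.428, 0.0]
wrist_force: [0.3, 0.1, -0.5]
width: 0.0856
```

Run:
```python
from h import *
st();go(.657,-.0005,.26,90)
```

```text
t 1.68 p [ 0.4133 -0.3544  0.2607] yaw 50.7 F [ 0.3  0.1 -0.5] w 0.0856 q [ 0.78  0.19 -0.18  1.75  0.04  1.2  -0.09]
rot [ 0.001  0.001 -0.686] shift mm [428.2 -35.5   0.6]
```

Request:
drive_tool(
  plan=[
    [0, 0, -0.1, 60, -5, 0, -1],
    [0, 0, -0.2, 120, -10, 0, -1],
    [0, 0, -0.3, 180, -15, 0, -1],
    [0, 0, -0.4, 240, -20, 0, -1],
    [0, 0, -0.5, 300, -25, 0, -1],
  ],
)

```text
time_s: 2.3
position: [0.5847, -0.1071, 0.2606]
eef_rot: [0.0, 0.77, 0.638, 0.0]
wrist_force: [0.9, -0.9, 0.6]
width: 0.0855
```

Run:
```python
from h import *
st();go(.657,-.0005,.25,90)
```

```text
t 2.3 p [ 0.5847 -0.1071  0.2606] yaw 79.3 F [ 0.9 -0.9  0.6] w 0.0855 q [ 0.44  0.3  -0.42  1.63  0.13  1.24 -0.19]
rot [ 0.001  0.001 -0.186] shift mm [118.2  51.3  10.6]
```

Request:
drive_tool(
  plan=[
    [0, 0, -0.1, 55, 25, 5, -1],
    [0, 0, -0.186, 110, 48, 10, -1],
    [0, 0, -0.186, 118, 51, 11, -1],
    [0, 0, -0.186, 118, 51, 11, -1],
    [0, 0, -0.186, 118, 51, 11, -1],
  ],
)

```text
time_s: 2.92
position: [0.6556, -0.0049, 0.2494]
eef_rot: [0.001, 0.709, 0.705, -0.001]
wrist_force: [-0.3, 0.1, -0.2]
width: 0.0853
```

Run:
```python
from h import *
st();go(.657,-.0005,.15,90)
shot('wrist','w1')
```

```text
t 2.92 p [ 0.6556 -0.0049  0.2494] yaw 89.6 F [-0.3  0.1 -0.2] w 0.0853 q [ 0.28  0.43 -0.48  1.49  0.2   1.28 -0.22]
rot [-0.     0.002 -0.006] shift mm [ 4.6  1.4 99.4]
```

View pics/w1.png

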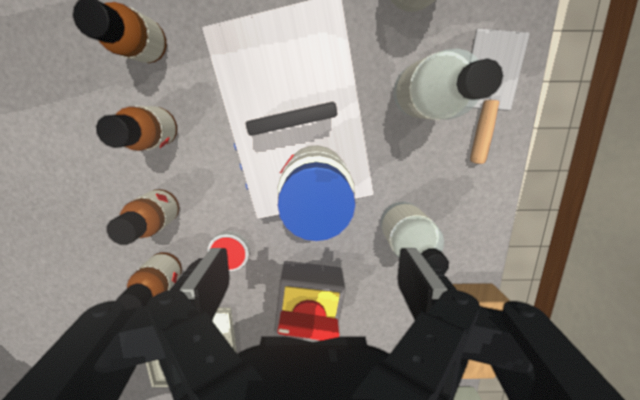

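Run:
```python
from h import *
c=cam('wrist'); print('cap',unproj([[316.5,202]],.184,c))
ct=cam('top'); print(unproj([[358,120],[281,114],[228,125]],.13,ct))
```

```text
cap [[0.65826816 0.00234318 0.184     ]]
[[ 0.77600463 -0.08242087  0.13      ]
 [ 0.79022469  0.08826669  0.13      ]
 [ 0.76563812  0.20517802  0.13      ]]
```

Request:
drive_tool(
  plan=[
    [0, 0, -0.006, 5.5, 1.4, 40, -1],
    [0, 0, -0.006, 5.5, 1.4, 80, -1],
    [0, 0, -0.006, 5.5, 1.4, 100, -1],
    [0, 0, -0.006, 5.5, 1.4, 100, 0.3],
    [0, 0, -0.006, 5.5, 1.4, 100, 0.8],
  ],
  squeeze=50,
)

```text
time_s: 3.6
position: [0.6586, 0.003, 0.1513]
eef_rot: [0.001, 0.706, 0.708, 0.001]
wrist_force: [0.8, 0.1, -2.1]
width: 0.0586
```

Request:
drive_tool(
  plan=[
    [0, 0, 0, 0, 0, 0, 1],
    [0, 0, 0, 0, 0, 0, 1],
    [0, 0, 0, 0, 0, 0, 1],
    [0, 0, 0, 0, 0, 0, 1],
    [0, 0, 0, 0, 0, -10, 1],
  ],
)

```text
time_s: 4.22
position: [0.6563, 0.0032, 0.1583]
eef_rot: [-0.001, 0.706, 0.708, -0.001]
wrist_force: [0.4, 0.8, -2.2]
width: 0.0587
```

Run:
```python
from h import *
st();shot('wrist','w2')
```

```text
t 4.22 p [0.6563 0.0032 0.1583] yaw 90.2 F [ 0.4  0.8 -2.2] w 0.0587 q [ 0.26  0.5  -0.46  1.59  0.24  1.11 -0.26]
```

View pics/w2.png

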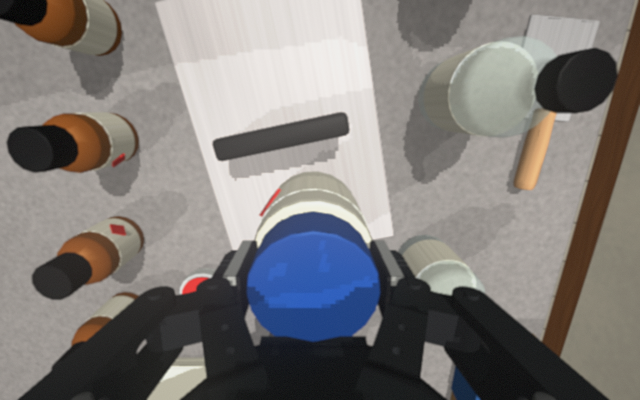

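The tub is gripped at a width of 58.7 mm, so I'll lift it and carry it to the tray.

Request:
drive_tool(
  plan=[
    [0, 0, 0, 0, 0, -30, 1],
    [0, 0, 0, 0, 0, -65, 1],
    [0, 0, 0, 0, 0, -90, 1],
    [0, 0, 0, -30, -20, -90, 1],
    [0, 0, 0, -75, -50, -90, 1],
  ],
)

```text
time_s: 4.9
position: [0.6075, -0.0703, 0.2491]
eef_rot: [-0.0, 0.704, 0.71, 0.001]
wrist_force: [-0.7, -0.4, -2.6]
width: 0.0587
```

Run:
```python
from h import *
st();go(.449,-.31,.24,60)
```

```text
t 4.9 p [ 0.6075 -0.0703  0.2491] yaw 90.4 F [-0.7 -0.4 -2.6] w 0.0587 q [ 0.41  0.35 -0.47  1.6   0.16  1.24 -0.08]
rot [ 0.    -0.001  0.531] shift mm [-238.5 -160.3    8.7]
```

Request:
drive_tool(
  plan=[
    [0, 0, 0.1, -48, -32, 0, 1],
    [0, 0, 0.2, -96, -64, 0, 1],
    [0, 0, 0.3, -144, -97, 0, 1],
    [0, 0, 0.4, -192, -129, 4, 1],
    [0, 0, 0.5, -237, -159, 8, 1],
  ],
)

```text
time_s: 5.52
position: [0.4478, -0.3107, 0.241]
eef_rot: [-0.0, 0.86, 0.51, -0.0]
wrist_force: [0.3, -0.6, -2.3]
width: 0.0586
```

Run:
```python
from h import *
st();go(.449,-.31,.08,60)
```

```text
t 5.53 p [ 0.4478 -0.3107  0.241 ] yaw 61.3 F [ 0.3 -0.6 -2.3] w 0.0586 q [ 0.75  0.21 -0.26  1.77  0.06  1.17 -0.03]
rot [-0.     0.     0.023] shift mm [  1.2   0.8 161. ]
```

Request:
drive_tool(
  plan=[
    [0, 0, 0, 1, 1, 50, 1],
    [0, 0, 0, 1, 1, 100, 1],
    [0, 0, 0, 1, 1, 140, 1],
    [0, 0, 0, 1, 1, 156, 1],
    [0, 0, 0, 1, 1, 156, 1],
  ],
)

```text
time_s: 6.15
position: [0.4504, -0.3086, 0.0848]
eef_rot: [-0.001, 0.859, 0.512, -0.0]
wrist_force: [0.8, 0.9, -3.2]
width: 0.0588
```

Run:
```python
from h import *
st();shot('top','t2',(350,150,550,330),3)
```

```text
t 6.15 p [ 0.4504 -0.3086  0.0848] yaw 61.5 F [ 0.8  0.9 -3.2] w 0.0588 q [ 0.73  0.38 -0.25  1.93  0.12  0.85 -0.08]
```

View pics/t2.png

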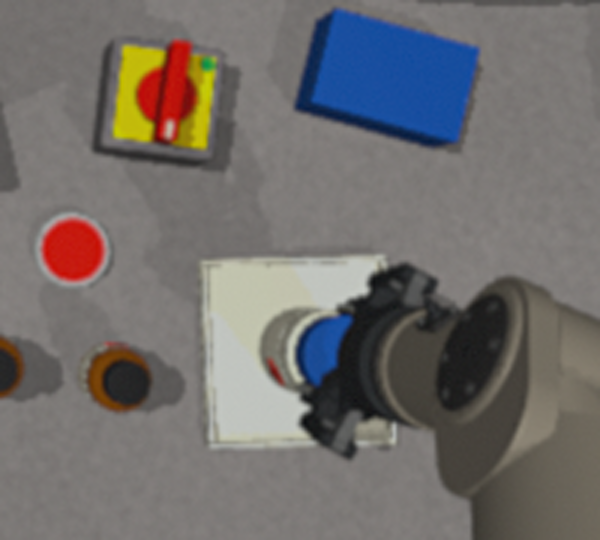

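Request:
drive_tool(
  plan=[
    [0, 0, 0, 0, 0, 3, 1],
    [0, 0, 0, 0, 0, 6, 1],
    [0, 0, 0, 0, 0, 7, 1],
    [0, 0, 0, 0, 0, 8, 1],
    [0, 0, 0, 0, 0, 8, 1],
  ],
)

```text
time_s: 6.82
position: [0.4507, -0.309, 0.0773]
eef_rot: [0.0, 0.859, 0.511, -0.0]
wrist_force: [-0.3, -0.2, -2.3]
width: 0.0589
```

Request:
drive_tool(
  plan=[
    [0, 0, 0, 0, 0, 1, 1],
    [0, 0, 0, 0, 0, 2, 1],
    [0, 0, 0, 0, 0, 2.5, 1],
    [0, 0, 0, 0, 0, 2.5, 1],
    [0, 0, 0, 0, 0, 2.5, 1],
  ],
)

```text
time_s: 7.45
position: [0.4509, -0.3091, 0.0766]
eef_rot: [0.0, 0.859, 0.511, -0.0]
wrist_force: [-4.5, 2.9, 9.6]
width: 0.0589
```

Request:
drive_tool(
  plan=[
    [0, 0, 0, 0, 0, -1, 0],
    [0, 0, 0, 0, 0, -1, -1],
    [0, 0, 0, 0, 0, -1, -1],
    [0, 0, 0, 0, 0, -1, -1],
    [0, 0, 0, 0, 0, -1, -1],
  ],
)

```text
time_s: 8.07
position: [0.4508, -0.309, 0.0757]
eef_rot: [-0.0, 0.859, 0.511, -0.0]
wrist_force: [1.1, -0.1, 0.9]
width: 0.0857
```

Request:
drive_tool(
  plan=[
    [0, 0, 0, 0, 0, -30, -1],
    [0, 0, 0, 0, 0, -70, -1],
    [0, 0, 0, 0, 0, -120, -1],
    [0, 0, 0, 0, 0, -160, -1],
    [0, 0, 0, 0, 0, -175, -1],
  ],
)

```text
time_s: 8.7
position: [0.4519, -0.3096, 0.2535]
eef_rot: [0.002, 0.859, 0.511, 0.001]
wrist_force: [-0.2, 0.2, -0.0]
width: 0.0854
```

Run:
```python
from h import *
st();shot('scene','s3',(160,120,480,300),2.4); go(.633,.0615,.25,101.5)
```

```text
t 8.7 p [ 0.4519 -0.3096  0.2535] yaw 61.5 F [-0.2  0.2 -0. ] w 0.0854 q [ 0.75  0.2  -0.27  1.75  0.06  1.19 -0.03]
rot [ 0.005  0.002 -0.698] shift mm [412.6 -18.    3.7]
```

View pics/s3.png

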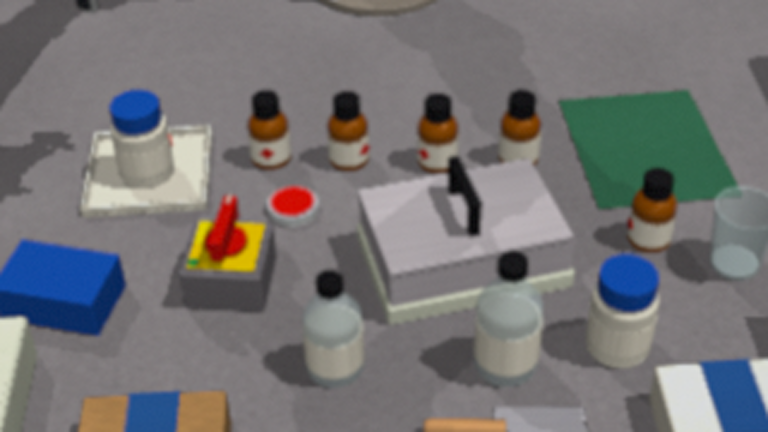

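Run:
```python
from h import *
go(.633,.0615,.25,11.5)
```

```text
rot [ 0.005 -0.002  0.873] shift mm [412.6 -18.    3.7]
```

Request:
drive_tool(
  plan=[
    [0, 0, 0.12, 58, -3, 0, -1],
    [0, 0, 0.25, 116, -5, 0, -1],
    [0, 0, 0.37, 175, -8, 0, -1],
    [0, 0, 0.5, 233, -10, 0, -1],
    [0, 0, 0.62, 290, -13, 0, -1],
  ],
)

```text
time_s: 9.38
position: [0.5773, -0.0462, 0.2487]
eef_rot: [-0.0, 0.975, 0.223, -0.001]
wrist_force: [0.4, -0.0, 0.6]
width: 0.0852
```

Run:
```python
from h import *
st();go(.633,.0615,.22,11.5)
```

```text
t 9.38 p [ 0.5773 -0.0462  0.2487] yaw 25.8 F [ 0.4 -0.   0.6] w 0.0852 q [ 0.31  0.28 -0.37  1.68  0.11  1.21 -1.21]
rot [-0.001  0.003  0.249] shift mm [ 97.1 -72.7  28.6]
```

Request:
drive_tool(
  plan=[
    [0, 0, 0.12, 45, -34, 10, -1],
    [0, 0, 0.25, 90, -68, 20, -1],
    [0, 0, 0.25, 96, -72, 28, -1],
    [0, 0, 0.25, 96, -72, 28, -1],
    [0, 0, 0.25, 96, -72, 28, -1],
  ],
)

```text
time_s: 10.0
position: [0.6319, 0.0564, 0.2223]
eef_rot: [0.001, 0.995, 0.1, -0.001]
wrist_force: [0.1, 0.1, 0.1]
width: 0.0853
```

Run:
```python
from h import *
st();shot('wrist','w4');go(.633,.0615,.12,11.5)
c=cam('wrist');print(proj([[.633+.042*np.cos(.2),.0615+.042*np.sin(.2),.125],[.633-.042*np.cos(.2),.0615-.042*np.sin(.2),.125]],c))
```

```text
t 10.0 p [0.6319 0.0564 0.2223] yaw 11.5 F [0.1 0.1 0.1] w 0.0853 q [ 0.12  0.4  -0.37  1.58  0.15  1.2  -1.65]
rot [0.001 0.    0.   ] shift mm [  2.   -4.9 102.7]
[[307.46938113 147.78368286]
 [307.92662531 240.38663734]]
```

View pics/w4.png

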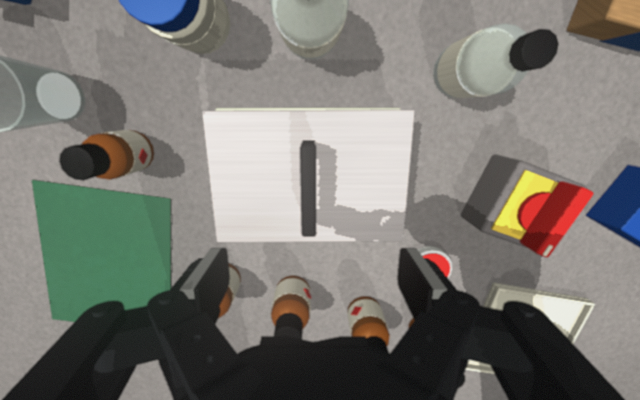

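Request:
drive_tool(
  plan=[
    [0, 0, 0, 4, -5, 45, -1],
    [0, 0, 0, 4, -5, 90, -1],
    [0, 0, 0, 4, -5, 118, -1],
    [0, 0, 0, 4, -5, 123, -1],
    [0, 0, 0, 4, -5, 123, 0],
  ],
  squeeze=80,
)

```text
time_s: 10.68
position: [0.6359, 0.0638, 0.1009]
eef_rot: [0.0, 0.995, 0.101, 0.001]
wrist_force: [0.1, -0.5, 0.1]
width: 0.0697
```

Request:
drive_tool(
  plan=[
    [0, 0, 0, 0, 0, 0, 1],
    [0, 0, 0, 0, 0, 0, 1],
    [0, 0, 0, 0, 0, 0, 1],
    [0, 0, 0, 0, 0, 0, 1],
    [0, 0, 0, 0, 0, 0, 1],
  ],
)

```text
time_s: 11.3
position: [0.6359, 0.0642, 0.1009]
eef_rot: [0.0, 0.995, 0.102, 0.001]
wrist_force: [-1.5, -2.3, 6.3]
width: 0.0125
```

Request:
drive_tool(
  plan=[
    [0, 0, 0, 0, 0, -10, 1],
    [0, 0, 0, 0, 0, -40, 1],
    [0, 0, 0, 0, 0, -75, 1],
    [0, 0, 0, 0, 0, -100, 1],
    [0, 0, 0, 0, 0, -100, 1],
  ],
)

```text
time_s: 11.92
position: [0.6362, 0.0654, 0.2015]
eef_rot: [-0.0, 0.995, 0.102, 0.002]
wrist_force: [0.1, -0.4, -4.3]
width: 0.0124
```

Run:
```python
from h import *
st();shot('scene','s5',(160,60,520,300),2.1);shot('wrist','w5'); go(.443,.3155,.22,93)
```

```text
t 11.93 p [0.6362 0.0654 0.2015] yaw 11.7 F [ 0.1 -0.4 -4.3] w 0.0124 q [ 0.11  0.42 -0.37  1.59  0.16  1.16 -1.67]
rot [-0.002  0.002 -1.419] shift mm [-136.4 -284.4  -21.2]
```

View pics/s5.png

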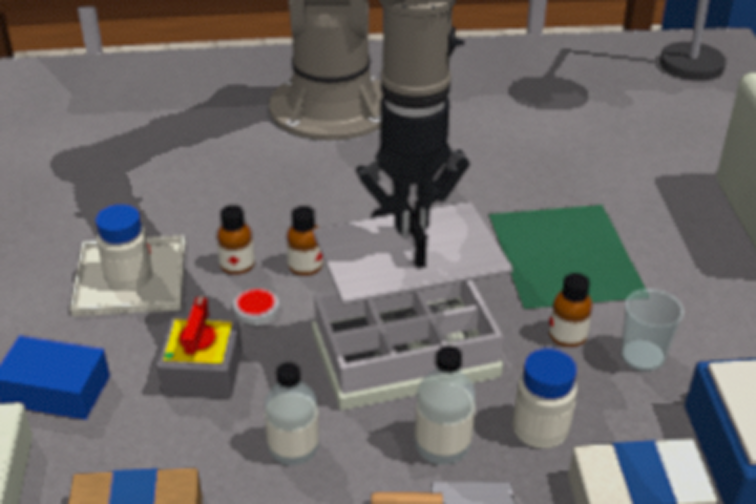

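View pics/w5.png

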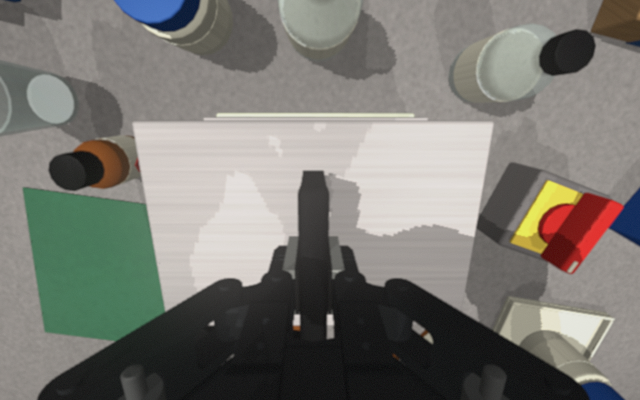

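Run:
```python
from h import *
o=ctrl.get_obs(); A=rq(o['eef_rot']); c=cam('wrist')
for uv,dz in(([313.5,172],.026),([134,122],-.021),([493,122],-.021)):
    P=unproj([uv],o['position'][2]+dz,c)[0]; print((A.inv().apply(P-o['position'])*1000).round(1))
```

```text
[ 49.6  -0.1 -26.1]
[ 67.9 -99.1  20.9]
[67.9 99.1 20.8]
```

Request:
drive_tool(
  plan=[
    [0, 0, -0.17, -18, -36, 0, 1],
    [0, 0, -0.34, -36, -73, 0, 1],
    [0, 0, -0.51, -55, -110, 0, 1],
    [0, 0, -0.68, -73, -146, 0, 1],
    [0, 0, -0.85, -85, -180, 0, 1],
  ],
)

```text
time_s: 12.65
position: [0.513, 0.2242, 0.1977]
eef_rot: [-0.0, 0.863, 0.506, -0.002]
wrist_force: [0.6, 0.1, -3.6]
width: 0.0124
```

Run:
```python
from h import *
st(); go(.4435,.3155,.15,93)
```

```text
t 12.65 p [0.513  0.2242 0.1977] yaw 60.7 F [ 0.6  0.1 -3.6] w 0.0124 q [ 0.01  0.32 -0.61  1.78  0.2   1.11 -1.18]
rot [-0.003  0.002 -0.563] shift mm [  45.9 -105.1   47.8]
```

Request:
drive_tool(
  plan=[
    [0, 0, -0.15, 15, -35, 0, 1],
    [0, 0, -0.3, 30, -70, 0, 1],
    [0, 0, -0.45, 46, -104, 5, 1],
    [0, 0, -0.563, 46, -105, 20, 1],
    [0, 0, -0.563, 46, -105, 48, 1],
  ],
)

```text
time_s: 13.28
position: [0.4461, 0.316, 0.1504]
eef_rot: [-0.0, 0.69, 0.724, -0.0]
wrist_force: [0.7, -0.0, -2.6]
width: 0.0123
```

Run:
```python
from h import *
st(); go(.4435,.3155,.05,93); shot('wrist','w6')
```

```text
t 13.28 p [0.4461 0.316  0.1504] yaw 92.8 F [ 0.7 -0.  -2.6] w 0.0123 q [-0.09  0.37 -0.75  1.86  0.29  1.02 -0.91]
rot [-0.001  0.    -0.004] shift mm [ -0.3  -2.6 100.4]
```

View pics/w6.png

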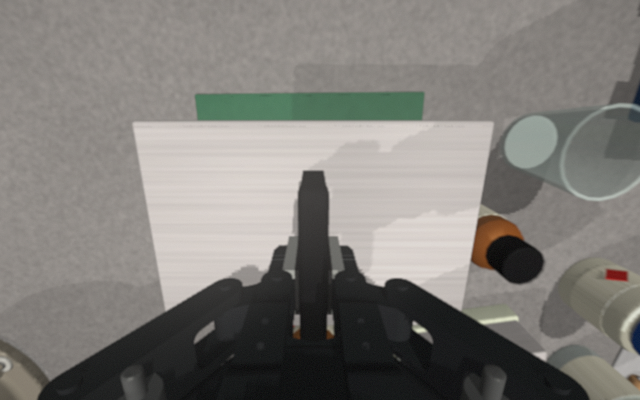

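Run:
```python
from h import *
c=cam('wrist'); P=unproj([[195,95],[424,92]],.003,c); print(P); d=P[1]-P[0]; print(np.linalg.norm(d),np.degrees(np.arctan2(d[1],d[0]))); m=P.mean(0); n=np.array([d[1],-d[0],0])/np.linalg.norm(d); print('centre',m+.09*n, )
```

```text
[[0.32795629 0.39511299 0.003     ]
 [0.54159349 0.40767344 0.003     ]]
0.21400612166667576 3.364736910907593
centre [0.44005717 0.31154836 0.003     ]
```

Request:
drive_tool(
  plan=[
    [0, 0, -0.005, -1.3, -3.5, 40, 1],
    [0, 0, -0.005, -1.3, -3.5, 80, 1],
    [0, 0, -0.005, -1.3, -3.5, 102, 1],
    [0, 0, -0.005, -1.3, -3.5, 110, 1],
    [0, 0, -0.005, -1.3, -3.5, 110, 1],
  ],
)

```text
time_s: 13.95
position: [0.4432, 0.3139, 0.0414]
eef_rot: [-0.0, 0.689, 0.725, -0.001]
wrist_force: [0.0, 0.2, -3.9]
width: 0.0128
```

Request:
drive_tool(
  plan=[
    [0, 0, 0, 0, 0, 2, 1],
    [0, 0, 0, 0, 0, 4, 1],
    [0, 0, 0, 0, 0, 5, 1],
    [0, 0, 0, 0, 0, 6, 1],
    [0, 0, 0, 0, 0, 6, 1],
  ],
)

```text
time_s: 14.58
position: [0.4435, 0.3141, 0.0357]
eef_rot: [0.0, 0.689, 0.725, -0.0]
wrist_force: [-0.4, -1.2, -2.9]
width: 0.0125
```

Request:
drive_tool(
  plan=[
    [0, 0, 0, 0, 0, 1, 1],
    [0, 0, 0, 0, 0, 2, 1],
    [0, 0, 0, 0, 0, 2.5, 1],
    [0, 0, 0, 0, 0, 2.5, 1],
    [0, 0, 0, 0, 0, 2.5, 1],
  ],
)

```text
time_s: 15.2
position: [0.4435, 0.3141, 0.0339]
eef_rot: [0.0, 0.689, 0.725, -0.0]
wrist_force: [-2.0, -1.9, 5.4]
width: 0.0122
```

Contact. I'll release and lift.

Request:
drive_tool(
  plan=[
    [0, 0, 0, 0, 0, 0, 0.3],
    [0, 0, 0, 0, 0, 0, 0],
    [0, 0, 0, 0, 0, 0, 0],
    [0, 0, 0, 0, 0, -40, 0],
    [0, 0, 0, 0, 0, -90, 0],
  ],
)

```text
time_s: 15.82
position: [0.4428, 0.3136, 0.1232]
eef_rot: [-0.001, 0.689, 0.725, -0.001]
wrist_force: [1.2, -0.6, 0.3]
width: 0.0427
```

Request:
drive_tool(
  plan=[
    [0, 0, 0, 0, 0, -60, 0],
    [0, 0, 0, 0, 0, -120, 0],
    [0, 0, 0, -50, 0, -130, 0],
    [0, 0, 0, -100, -10, -130, 0],
    [0, 0, 0, -150, -20, -130, 0],
  ],
)

```text
time_s: 16.45
position: [0.4311, 0.1619, 0.2535]
eef_rot: [0.0, 0.689, 0.725, 0.0]
wrist_force: [1.4, -0.2, 0.2]
width: 0.0427
```

Run:
```python
from h import *
st(); shot('top','t7',(130,120,510,330),2.1); shot('scene','s7',(160,60,520,300),2.1)
```

```text
t 16.45 p [0.4311 0.1619 0.2535] yaw 92.9 F [ 1.4 -0.2  0.2] w 0.0427 q [ 0.25  0.07 -0.73  1.92  0.05  1.17 -0.45]
```

View pics/t7.png

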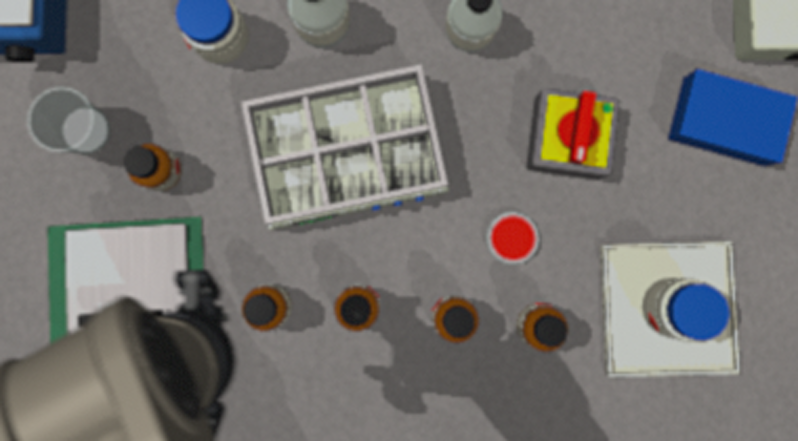

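View pics/s7.png

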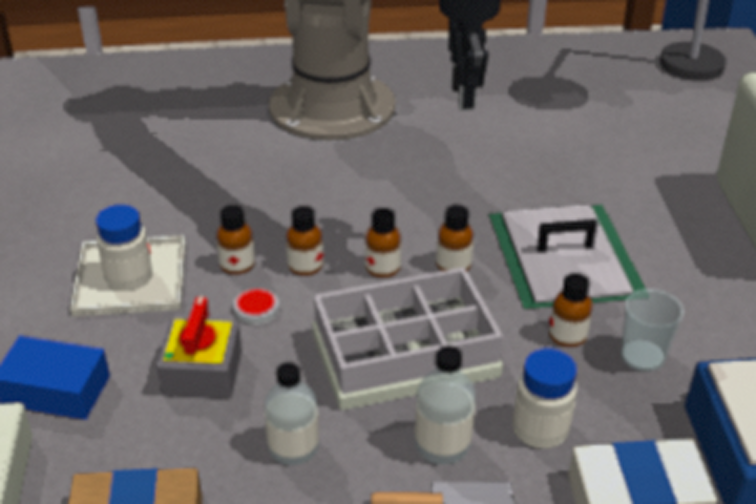

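Run:
```python
from h import *
im=shot('top'); cv2.imwrite('pics/t8.png',cv2.resize(im[145:235,235:350],None,fx=6.5,fy=6.5,interpolation=cv2.INTER_CUBIC)); cv2.imwrite('pics/top8raw.png',im)
im=shot('scene'); cv2.imwrite('pics/s8.png',cv2.resize(im[170:260,300:410],None,fx=6.5,fy=6.5,interpolation=cv2.INTER_CUBIC)); cv2.imwrite('pics/scene8raw.png',im)
```

```text
(no output)
```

View pics/t8.png

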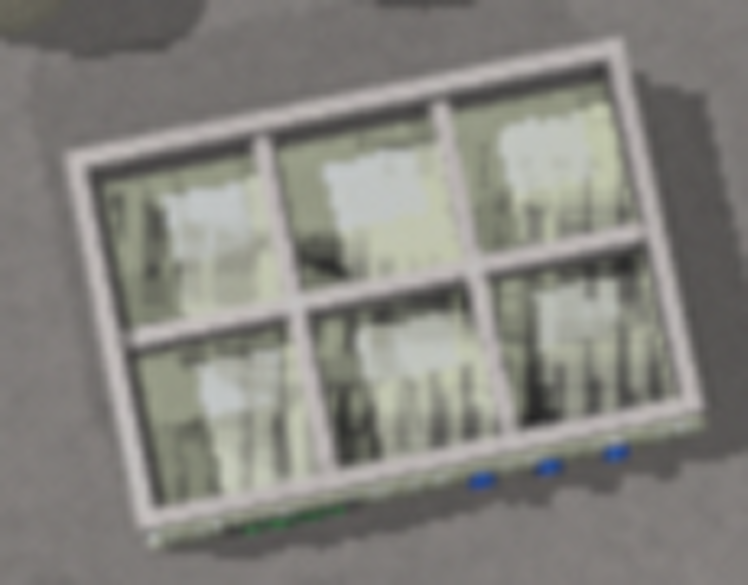

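View pics/s8.png

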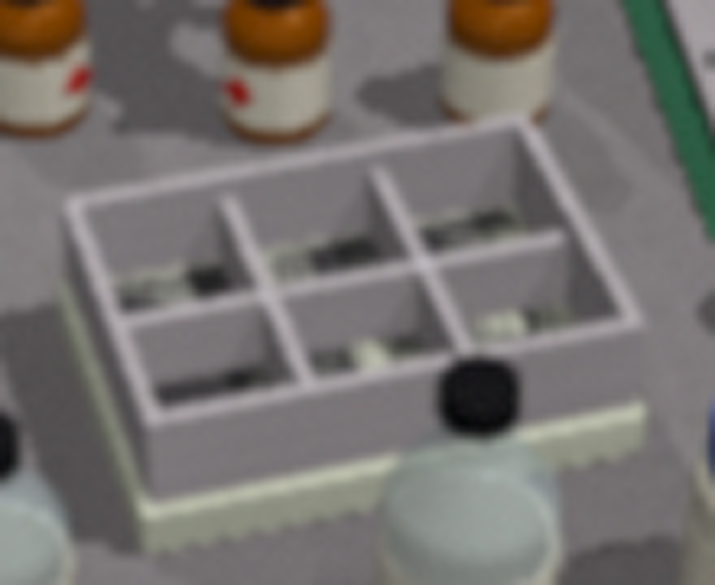

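Run:
```python
from h import *
ct,cs=cam('top'),cam('scene')
T=np.array([[66,155],[624,38],[704,405],[147,523]])/6.5+[235,145]
S=np.array([[523,118],[68,203],[152,425],[640,320]])/6.5+[300,170]
W=unproj(T,.07,ct);print('top',W.mean(0),[ (np.linalg.norm(W[i]-W[i-1]).round(4),np.degrees(np.arctan2(*(W[i]-W[i-1])[[1,0]])).round(1)) for i in range(4)])
X=unproj(np.array([[296,308],[476,272]])/6.5+[235,145],.07,ct);d=X[0]-X[1];print(X.mean(0),np.linalg.norm(d),np.degrees(np.arctan2(d[1],d[0]))-90)
W=unproj(S,.07,cs);print('scene',W.mean(0),[ (np.linalg.norm(W[i]-W[i-1]).round(4),np.degrees(np.arctan2(*(W[i]-W[i-1])[[1,0]])).round(1)) for i in range(4)])
X=unproj(np.array([[425,263],[266,300]])/6.5+[300,170],.07,cs);d=X[0]-X[1];print(X.mean(0),np.linalg.norm(d),np.degrees(np.arctan2(d[1],d[0]))-90)
a=np.radians(11.8)
for x in(-33,33):
  for y in(-66,0,66): print(x,y,(.6335+(x*np.cos(a)-y*np.sin(a))/1000).round(4),(.0615+(x*np.sin(a)+y*np.cos(a))/1000).round(4))
```

```text
top [0.63274302 0.06151383 0.07      ] [(np.float64(0.1352), np.float64(12.9)), (np.float64(0.2046), np.float64(-78.2)), (np.float64(0.1356), np.float64(-168.4)), (np.float64(0.2016), np.float64(101.7))]
[0.62873999 0.06142767 0.07      ] 0.06541752276541697 11.13829228760386
scene [0.63819114 0.0643074  0.07      ] [(np.float64(0.1314), np.float64(-167.8)), (np.float64(0.199), np.float64(-78.4)), (np.float64(0.135), np.float64(11.5)), (np.float64(0.2008), np.float64(102.6))]
[0.64978099 0.06242439 0.07      ] 0.06795819957974017 14.447605857998639
-33 -66 0.6147 -0.0099
-33 0 0.6012 0.0548
-33 66 0.5877 0.1194
33 -66 0.6793 0.0036
33 0 0.6658 0.0682
33 66 0.6523 0.1329
```

```bash
cat >> h.py <<'E'
def bottles(z=0):
    ct,cs=cam('top'),cam('scene'); shot('top'); a=finder.silhouettes('bottle1','top'); shot('scene'); b=finder.silhouettes('bottle1','scene')
    res=[]
    for r in a:
        if r['conf']<.3: continue
        p0=unproj([r['uv']],.05,ct)[0][:2]; f=fit(bottle,p0,[(r['mask'],ct)]); 
        uv=proj([[*f[0],.05]],cs)[0]; g=[x for x in b if np.linalg.norm(np.array(x['uv'])-uv)<10]
        s=''
        if g: h=fit(bottle,f[0],[(g[0]['mask'],cs)]); s=f"scene {h[0].round(4)} {h[1]:.2f}"
        print('top',f[0].round(4),round(f[1],2),s,'conf',round(r['conf'],2))
def wcap(z=.095,near=None):
    """dark cap candidates in wrist view near expected world point"""
    c=cam('wrist'); im=shot('wrist'); uv=proj([[near[0],near[1],z]],c)[0]; 
    r=proj([[near[0]+.017,near[1],z],[near[0]-.017,near[1],z]],c); R_=np.linalg.norm(r[0]-r[1])/2
    print('expected uv',uv.round(1),'radius',R_.round(1)); return im,uv,R_,c
E
python3 - <<'E'
from h import *
bottles(); st(); go(.4545,.1507,.17,100)
E
```

```text
top [ 0.4396 -0.0583] 0.93 scene [ 0.4405 -0.0618] 0.80 conf 0.94
top [0.6104 0.2803] 0.88 scene [0.6174 0.2818] 0.91 conf 0.92
top [ 0.4298 -0.1553] 0.82 scene [ 0.4298 -0.1558] 0.91 conf 0.75
top [0.4506 0.0506] 0.93 scene [0.4493 0.0487] 0.89 conf 0.71
t 16.85 p [0.4312 0.1649 0.2533] yaw 93.1 F [ 0.5 -0.4 -0.3] w 0.0429 q [ 0.24  0.07 -0.73  1.92  0.05  1.17 -0.45]
rot [ 0.    -0.001 -0.121] shift mm [-15.5  22.5  83.3]
```

Request:
drive_tool(
  plan=[
    [0, 0, -0.06, -8, 11, 40, -0.5],
    [0, 0, -0.12, -15.5, 22.5, 75, -0.5],
    [0, 0, -0.12, -15.5, 22.5, 80, -0.5],
    [0, 0, -0.12, -15.5, 22.5, 80, -0.5],
    [0, 0, -0.12, -15.5, 22.5, 80, -0.5],
  ],
)

```text
time_s: 17.48
position: [0.4551, 0.1502, 0.1748]
eef_rot: [0.001, 0.644, 0.765, 0.001]
wrist_force: [0.1, -0.2, 0.6]
width: 0.0643
```

Run:
```python
from h import *
st(); im,uv,r,c=wcap(near=(.4545,.1507)); cv2.imwrite('pics/w9.png',im); go(.4545,.1507,.066)
```

```text
t 17.48 p [0.4551 0.1502 0.1748] yaw 99.8 F [ 0.1 -0.2  0.6] w 0.0643 q [ 0.24  0.2  -0.72  1.99  0.15  1.01 -0.38]
expected uv [312.2 204.6] radius 20.9
rot [0.003 0.    0.   ] shift mm [  0.9  -0.8 108.7]
```

View pics/w9.png

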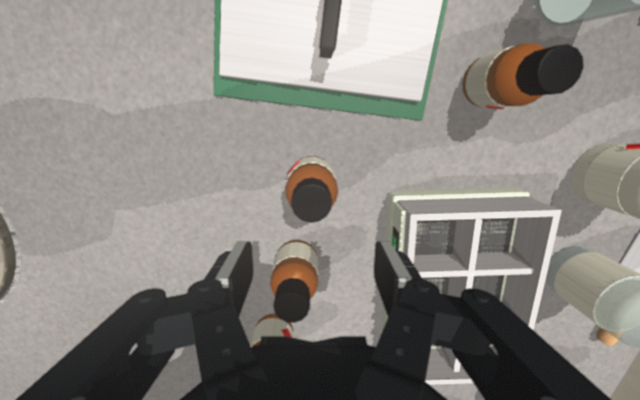

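The wrist view shows the cap at (312,203) against an expected (312,205). Descending to grasp it.

Request:
drive_tool(
  plan=[
    [0, 0, 0, 1, -1, 50, -0.5],
    [0, 0, 0, 1, -1, 95, -0.5],
    [0, 0, 0, 1, -1, 108, -0.5],
    [0, 0, 0, 1, -1, 108, 0],
    [0, 0, 0, 1, -1, 108, 0.5],
  ],
  squeeze=40,
)

```text
time_s: 18.15
position: [0.4548, 0.1505, 0.0671]
eef_rot: [0.001, 0.644, 0.765, 0.001]
wrist_force: [-0.9, 0.3, -0.5]
width: 0.0327
```

Request:
drive_tool(
  plan=[
    [0, 0, 0, 0, 0, 0, 0.8],
    [0, 0, 0, 0, 0, 0, 0.8],
    [0, 0, 0, 0, 0, -30, 0.8],
    [0, 0, 0, 0, 0, -80, 0.8],
    [0, 0, 0, 0, 0, -130, 0.8],
  ],
)

```text
time_s: 18.77
position: [0.453, 0.1496, 0.1968]
eef_rot: [0.0, 0.644, 0.765, -0.0]
wrist_force: [1.8, -0.4, -2.0]
width: 0.0326
```

Run:
```python
from h import *
st(); shot('wrist','w10'); go(.6543,.1343,.23,101.8)
```

```text
t 18.77 p [0.453  0.1496 0.1968] yaw 99.8 F [ 1.8 -0.4 -2. ] w 0.0326 q [ 0.26  0.17 -0.74  1.96  0.13  1.06 -0.36]
rot [ 0.012  0.    -0.035] shift mm [-50.8 191.7 -24.4]
```

View pics/w10.png

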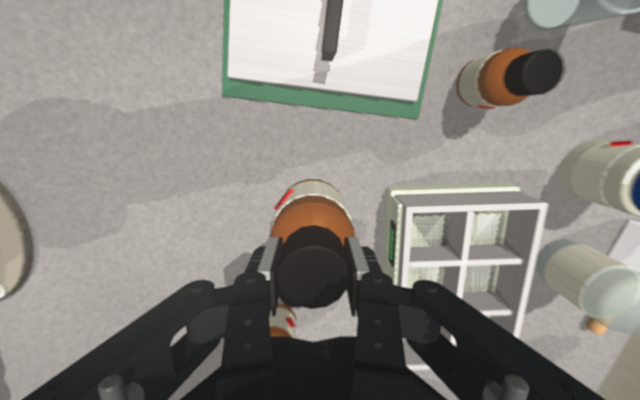

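Request:
drive_tool(
  plan=[
    [0, 0, 0, -4, 15, -20, 0.8],
    [0, 0, -0.02, -18, 70, -25, 0.8],
    [0, 0, -0.035, -34, 130, -25, 0.8],
    [0, 0, -0.035, -50, 190, -25, 0.8],
    [0, 0, -0.035, -51, 192, -25, 0.8],
  ],
)

```text
time_s: 19.45
position: [0.6548, 0.1296, 0.2179]
eef_rot: [-0.0, 0.633, 0.774, -0.0]
wrist_force: [-0.5, -0.6, -3.0]
width: 0.0329
```

Run:
```python
from h import *
st(); shot('wrist','w11'); go(.6543,.1343,.16,101.8)
```

```text
t 19.45 p [0.6548 0.1296 0.2179] yaw 101.5 F [-0.5 -0.6 -3. ] w 0.0329 q [ 0.2   0.51 -0.66  1.49  0.32  1.25 -0.3 ]
rot [-0.002 -0.001 -0.003] shift mm [ 2.9  2.5 58.4]
```

View pics/w11.png

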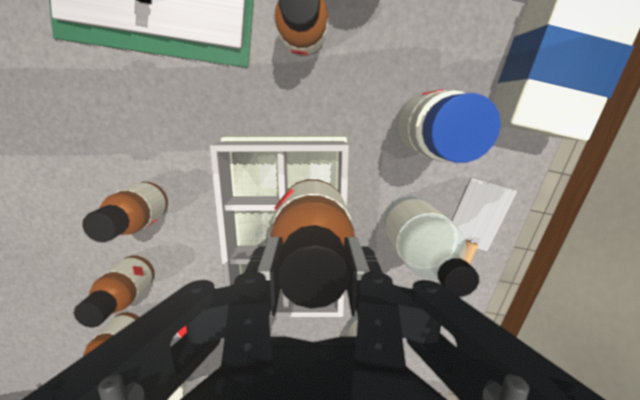

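Run:
```python
from h import *
c=cam('wrist'); P=unproj([[212,147],[348,146],[281.5,150],[222,262]],.07,c); print(P.round(4)); d=P[1]-P[0]; L=np.linalg.norm(d); print(L,np.degrees(np.arctan2(d[1],d[0])))
m=(P[0]+P[1])/2; a=np.radians(11.6); yv=np.array([-np.sin(a),np.cos(a),0]);print('centre',m-.102*yv, 'mid pt',P[2]-.099*yv)
cc=np.array([.635,.063,0]);xv=np.array([np.cos(a),np.sin(a),0])
im=cv2.imread('pics/w11.png')
for sx in(-33,33):
  for sy in(66,0,-66):
    for k in((-30,-30),(30,-30),(30,30),(-30,30)):
      pass
    q=np.array([cc+(sx+i)/1e3*xv+(sy+j)/1e3*yv+[0,0,.07] for i,j in((-30,-30),(30,-30),(30,30),(-30,30))])
    cv2.polylines(im,[proj(q,c).astype(int)],True,(0,0,255),1)
cv2.imwrite('pics/w11o.png',cv2.resize(im[120:340,150:420],None,fx=2.7,fy=2.7))
```

```text
[[0.545  0.1484 0.07  ]
 [0.6785 0.1769 0.07  ]
 [0.6139 0.1595 0.07  ]
 [0.5694 0.0213 0.07  ]]
0.1364225157430481 12.04290394150806
centre [0.63225854 0.06271108 0.07      ] mid pt [0.63385232 0.06250938 0.07      ]
```

View pics/w11o.png

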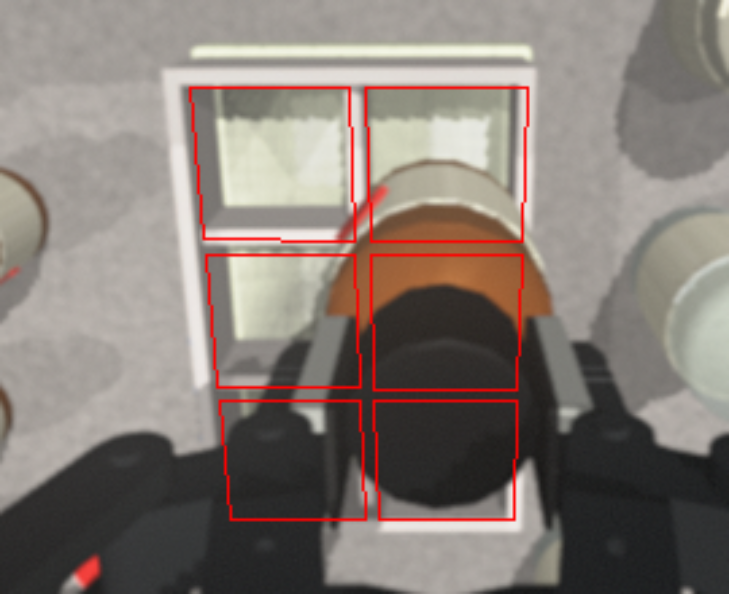

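Run:
```python
from h import *
st(); go(.6518,.1339,.15,101.8)
```

```text
t 19.5 p [0.6525 0.1309 0.2184] yaw 101.6 F [ 0.4  0.1 -1.4] w 0.0325 q [ 0.2   0.5  -0.66  1.49  0.32  1.25 -0.3 ]
rot [-0.002 -0.001 -0.003] shift mm [ 3.   0.  68.4]
```

Request:
drive_tool(
  plan=[
    [0, 0, 0, 3, 0, 30, 0.8],
    [0, 0, 0, 3, 0, 60, 0.8],
    [0, 0, 0, 3, 0, 68, 0.8],
    [0, 0, 0, 3, 0, 68, 0.8],
    [0, 0, 0, 3, 0, 68, 0.8],
  ],
)

```text
time_s: 20.12
position: [0.6513, 0.1356, 0.1541]
eef_rot: [0.001, 0.631, 0.776, 0.001]
wrist_force: [0.6, 0.4, -1.5]
width: 0.0324
```

Run:
```python
from h import *
st(); shot('wrist','w12'); shot('top','t12',(200,120,400,270),3.5); go(.6518,.1339,.092,101.8)
```

```text
t 20.12 p [0.6513 0.1356 0.1541] yaw 101.8 F [ 0.6  0.4 -1.5] w 0.0324 q [ 0.18  0.55 -0.64  1.57  0.36  1.14 -0.34]
rot [ 0.002  0.    -0.   ] shift mm [-1.6  0.  61.8]
```

View pics/w12.png

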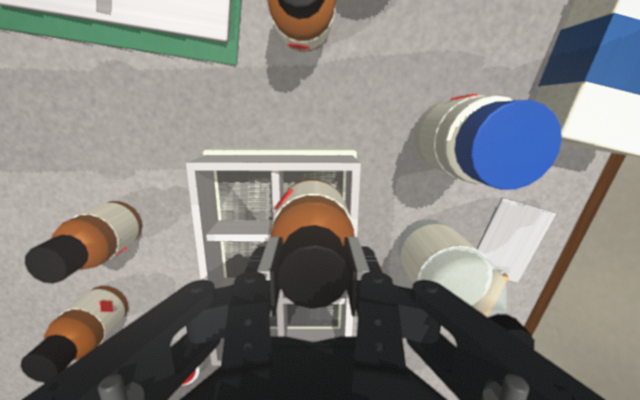

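View pics/t12.png

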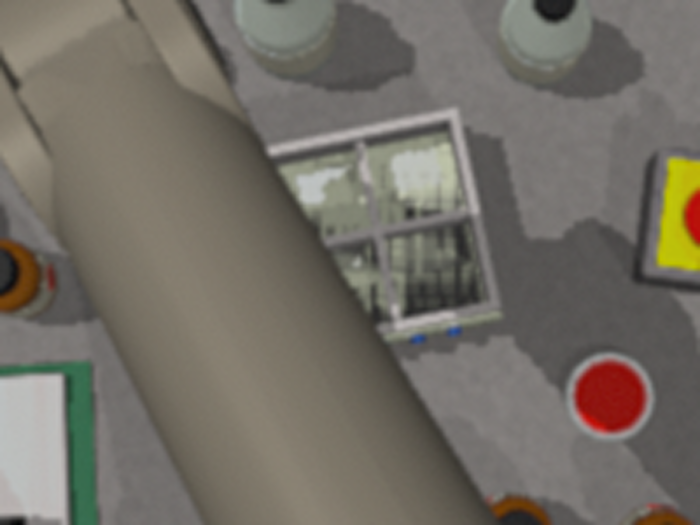

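Request:
drive_tool(
  plan=[
    [0, 0, 0, -1.5, 0.5, 15, 0.8],
    [0, 0, 0, -1.5, 0.5, 30, 0.8],
    [0, 0, 0, -1.5, 0.5, 45, 0.8],
    [0, 0, 0, -1.5, 0.5, 56, 0.8],
    [0, 0, 0, -1.5, 0.5, 58, 0.8],
  ],
)

```text
time_s: 20.85
position: [0.6506, 0.1336, 0.0928]
eef_rot: [-0.001, 0.631, 0.776, -0.001]
wrist_force: [-0.2, 0.5, -2.1]
width: 0.0325
```

Run:
```python
from h import *
st(); shot('wrist','w13')
```

```text
t 20.85 p [0.6506 0.1336 0.0928] yaw 101.8 F [-0.2  0.5 -2.1] w 0.0325 q [ 0.17  0.62 -0.62  1.62  0.4   1.04 -0.37]
```

View pics/w13.png

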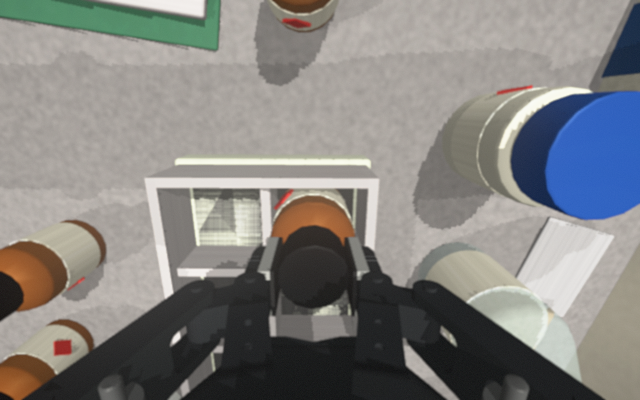

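Request:
drive_tool(
  plan=[
    [0, 0, 0, 0, 0, 1, 0.8],
    [0, 0, 0, 0, 0, 1.5, 0.8],
    [0, 0, 0, 0, 0, 1.5, -0.2],
    [0, 0, 0, 0, 0, 1.5, -0.2],
    [0, 0, 0, 0, 0, 1.5, -0.2],
  ],
)

```text
time_s: 21.52
position: [0.6516, 0.1339, 0.0932]
eef_rot: [0.0, 0.631, 0.776, 0.0]
wrist_force: [0.0, -0.0, 0.3]
width: 0.0511
```

Request:
drive_tool(
  plan=[
    [0, 0, 0, 0, 0, -30, -0.2],
    [0, 0, 0, 0, 0, -80, -0.2],
    [0, 0, 0, 0, 0, -130, -0.3],
    [0, 0, 0, -30, 0, -135, -0.5],
    [0, 0, 0, -60, 0, -135, -0.5],
  ],
)

```text
time_s: 22.15
position: [0.6644, 0.0751, 0.2296]
eef_rot: [0.001, 0.63, 0.776, 0.001]
wrist_force: [0.4, 0.4, -0.8]
width: 0.0638
```

Run:
```python
from h import *
st(); shot('wrist','w14'); go(.4515,.0506,.2,95)
```

```text
t 22.15 p [0.6644 0.0751 0.2296] yaw 101.9 F [ 0.4  0.4 -0.8] w 0.0638 q [ 0.28  0.5  -0.65  1.48  0.31  1.27 -0.2 ]
rot [0.001 0.005 0.112] shift mm [  25.7 -213.2   28. ]
```

View pics/w14.png

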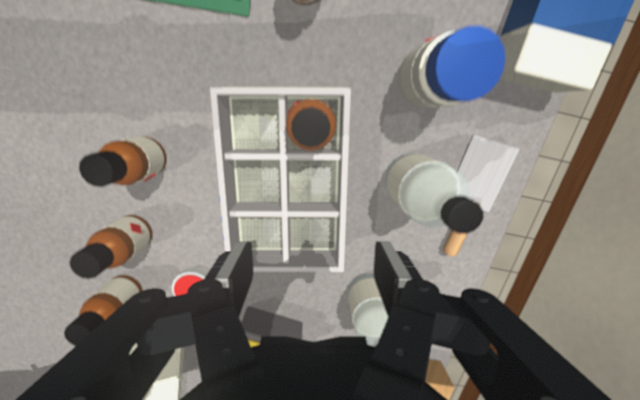

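The first bottle is in its pocket, at (311,124). This clear view lets me refine the warmer pose.

Run:
```python
from h import *
c=cam('wrist'); im=cv2.imread('pics/w14.png')
from scipy.optimize import least_squares
obs=np.array([[211,89],[350.5,88],[343.5,271.5],[282.5,91],[283.5,155.5],[284,213.5]])
mod=np.array([[-69,102],[69,102],[69,-102],[0,99],[0,33],[0,-33]])/1e3
def W(p): 
    a=p[2];return np.c_[mod@np.array([[np.cos(a),np.sin(a)],[-np.sin(a),np.cos(a)]])+p[:2],np.full(len(mod),p[3])]
for sel in([0,1,2],range(6)):
    sel=list(sel)
    f=lambda p:(proj(W([*p,.07]),c)-obs)[sel].ravel()
    r=least_squares(f,[.633,.0625,.2]);print(r.x[:2].round(4),np.degrees(r.x[2]).round(2),r.fun.round(1))
st()
```

```text
[0.6359 0.0533] 11.35 [-1.  -0.6  0.5  0.5  0.6  0.4]
[0.636  0.0546] 11.11 [-0.4 -2.3  1.3 -0.5  0.5 -0.4 -1.2 -0.7 -0.6  1.9  0.4  2.9]
t 22.2 p [0.6655 0.0679 0.2284] yaw 101.4 F [ 1.3 -3.4  0.2] w 0.0643 q [ 0.28  0.5  -0.65  1.48  0.31  1.27 -0.2 ]
```

Run:
```python
from h import *
st(); go(.4515,.0506,.175,95)
```

```text
t 22.2 p [0.6655 0.0679 0.2284] yaw 101.4 F [ 1.3 -3.4  0.2] w 0.0643 q [ 0.28  0.5  -0.65  1.48  0.31  1.27 -0.2 ]
rot [0.001 0.005 0.112] shift mm [  25.8 -213.2   53. ]
```

Request:
drive_tool(
  plan=[
    [0, 0, 0.03, 6, -55, 0, -0.5],
    [0, 0, 0.06, 13, -110, 10, -0.5],
    [0, 0, 0.09, 20, -165, 30, -0.5],
    [0, 0, 0.112, 25, -212, 50, -0.5],
    [0, 0, 0.112, 26, -213, 53, -0.5],
  ],
)

```text
time_s: 22.82
position: [0.4445, 0.0556, 0.1726]
eef_rot: [-0.001, 0.673, 0.74, -0.004]
wrist_force: [1.5, 0.1, 0.2]
width: 0.064
```

Run:
```python
from h import *
im,uv,r,c=wcap(near=(.4515,.0506));im,uv,r,c=wcap(near=(.4515,.0506)); cv2.imwrite('pics/w15.png',im); st(); go(.4515,.0506,.066,95)
```

```text
expected uv [321.7 212.5] radius 20.9
expected uv [317.3 212.8] radius 20.8
t 22.93 p [0.4499 0.0571 0.175 ] yaw 95.4 F [ 1.2  1.4 -0.1] w 0.0641 q [ 0.44  0.14 -0.71  2.04  0.11  1.   -0.23]
rot [0.001 0.001 0.007] shift mm [ -6.5   0.9 109. ]
```

View pics/w15.png

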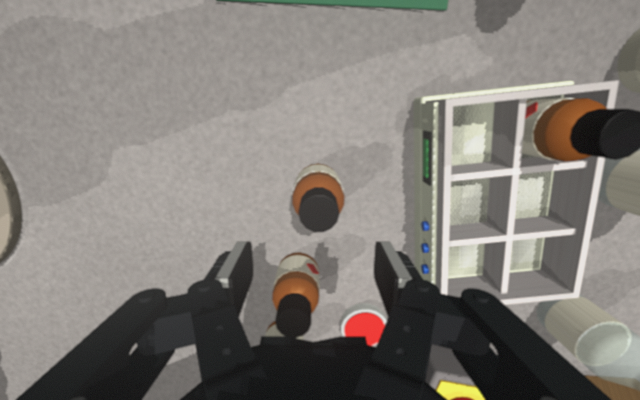

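Request:
drive_tool(
  plan=[
    [0, 0, 0.007, -6, 2, 50, -0.5],
    [0, 0, 0.007, -6, 2, 95, -0.5],
    [0, 0, 0.007, -6, 2, 109, -0.5],
    [0, 0, 0.007, -6, 2, 109, 0],
    [0, 0, 0.007, -6, 2, 109, 0.5],
  ],
)

```text
time_s: 23.55
position: [0.4542, 0.0517, 0.0673]
eef_rot: [0.001, 0.676, 0.737, 0.001]
wrist_force: [0.2, -1.1, -2.1]
width: 0.033
```

Request:
drive_tool(
  plan=[
    [0, 0, 0, 0, 0, 0, 0.8],
    [0, 0, 0, 0, 0, 0, 0.8],
    [0, 0, 0, 0, 0, -40, 0.8],
    [0, 0, 0, 0, 0, -100, 0.8],
    [0, 0, 0, 0, 0, -155, 0.8],
  ],
)

```text
time_s: 24.18
position: [0.4518, 0.0511, 0.2225]
eef_rot: [0.0, 0.676, 0.737, -0.0]
wrist_force: [1.8, -1.1, -1.7]
width: 0.0327
```

Run:
```python
from h import *
st(); shot('wrist','w16'); st();go(.6658,.0688,.22,101.6)
```

```text
t 24.18 p [0.4518 0.0511 0.2225] yaw 95.0 F [ 1.8 -1.1 -1.7] w 0.0327 q [ 0.49  0.09 -0.73  1.98  0.06  1.1  -0.18]
t 24.23 p [0.4564 0.0522 0.2296] yaw 95.0 F [2.8 1.  3.4] w 0.0325 q [ 0.49  0.08 -0.73  1.97  0.06  1.11 -0.18]
rot [ 0.012  0.003 -0.115] shift mm [ -1.7 209.9  12.2]
```

View pics/w16.png

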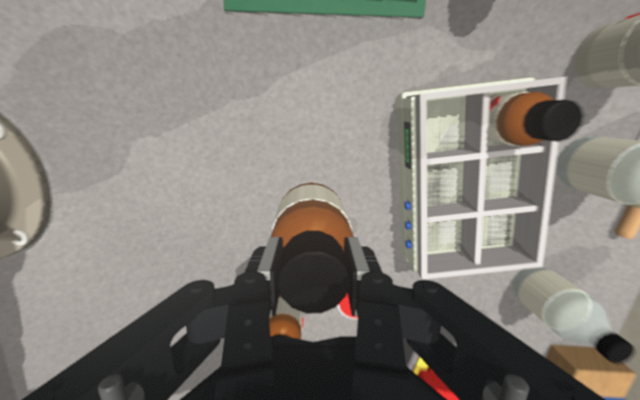

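Request:
drive_tool(
  plan=[
    [0, 0, -0.03, 0, 55, 0, 0.8],
    [0, 0, -0.06, -1, 110, 0, 0.8],
    [0, 0, -0.09, -1, 165, 5, 0.8],
    [0, 0, -0.115, -2, 210, 8, 0.8],
    [0, 0, -0.115, -2, 211, 10, 0.8],
  ],
)

```text
time_s: 24.85
position: [0.6645, 0.0672, 0.2087]
eef_rot: [-0.001, 0.633, 0.774, 0.0]
wrist_force: [-0.5, 0.2, -2.1]
width: 0.0328
```

Request:
drive_tool(
  plan=[
    [0, 0, 0, 0, 0, 0, 0.8],
    [0, 0, 0, 0, 0, 30, 0.8],
    [0, 0, 0, 0, 0, 55, 0.8],
    [0, 0, 0, 0, 0, 55, 0.8],
    [0, 0, 0, 0, 0, 55, 0.8],
  ],
)

```text
time_s: 25.48
position: [0.6629, 0.0677, 0.1574]
eef_rot: [0.001, 0.632, 0.775, 0.001]
wrist_force: [0.8, -0.1, -1.0]
width: 0.033
```

Run:
```python
from h import *
st(); shot('wrist','w17'); st();go(.6658,.0688,.093,101.6)
```

```text
t 25.48 p [0.6629 0.0677 0.1574] yaw 101.6 F [ 0.8 -0.1 -1. ] w 0.033 q [ 0.31  0.56 -0.68  1.56  0.38  1.15 -0.25]
t 25.52 p [0.6633 0.0678 0.1577] yaw 101.6 F [-0.2 -0.5 -1.1] w 0.0325 q [ 0.3   0.56 -0.68  1.56  0.38  1.15 -0.25]
rot [ 0.003  0.001 -0.   ] shift mm [ 0.5  2.5 64.7]
```

View pics/w17.png

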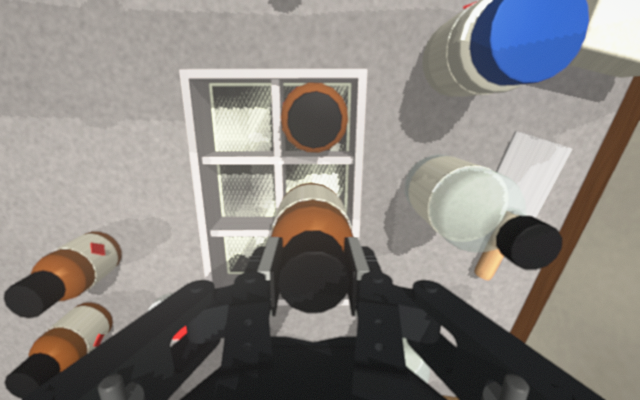

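Request:
drive_tool(
  plan=[
    [0, 0, 0, 0.5, 2, 15, 0.8],
    [0, 0, 0, 0.5, 2, 32, 0.8],
    [0, 0, 0, 0.5, 2, 50, 0.8],
    [0, 0, 0, 0.5, 2, 61, 0.8],
    [0, 0, 0, 0.5, 2, 64, 0.8],
  ],
)

```text
time_s: 26.15
position: [0.6632, 0.0682, 0.092]
eef_rot: [-0.001, 0.632, 0.775, -0.002]
wrist_force: [-7.4, -2.6, 15.3]
width: 0.0326
```

Request:
drive_tool(
  plan=[
    [0, 0, 0, 0, 0, 0.5, 0.8],
    [0, 0, 0, 0, 0, 0.5, 0.8],
    [0, 0, 0, 0, 0, 0.5, -0.2],
    [0, 0, 0, 0, 0, 0.5, -0.2],
    [0, 0, 0, 0, 0, 0.5, -0.2],
  ],
)

```text
time_s: 26.78
position: [0.6648, 0.0684, 0.0912]
eef_rot: [0.0, 0.632, 0.775, 0.0]
wrist_force: [0.2, -0.0, 0.2]
width: 0.051
```

Request:
drive_tool(
  plan=[
    [0, 0, 0, 0, 0, -30, -0.2],
    [0, 0, 0, 0, 0, -80, -0.2],
    [0, 0, 0, 0, 0, -130, -0.3],
    [0, 0, 0, -30, -20, -135, -0.5],
    [0, 0, 0, -60, -60, -135, -0.5],
  ],
)

```text
time_s: 27.4
position: [0.619, -0.0024, 0.2274]
eef_rot: [0.001, 0.632, 0.775, 0.001]
wrist_force: [0.5, -1.0, -0.4]
width: 0.0642
```

Run:
```python
from h import *
st(); bottles();  shot('wrist','w18'); st(); go(.44,-.06,.175,80)
```

```text
t 27.4 p [ 0.619  -0.0024  0.2274] yaw 101.7 F [ 0.5 -1.  -0.4] w 0.0642 q [ 0.47  0.42 -0.71  1.61  0.28  1.22 -0.1 ]
top [0.6105 0.2807] 0.93 scene [0.6125 0.2828] 0.91 conf 0.96
top [0.6531 0.1394] 0.93 scene [0.6074 0.143 ] 0.74 conf 0.83
top [0.6642 0.0697] 0.65 scene [0.6131 0.0717] 0.71 conf 0.63
t 27.65 p [ 0.6182 -0.002   0.2265] yaw 101.6 F [0.5 0.7 0.1] w 0.064 q [ 0.47  0.42 -0.71  1.61  0.28  1.22 -0.1 ]
rot [ 0.001 -0.001  0.377] shift mm [ -21.1 -186.2   51.3]
```

View pics/w18.png

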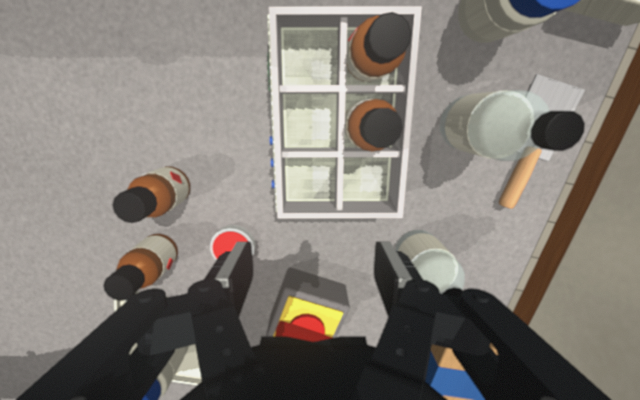

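Request:
drive_tool(
  plan=[
    [0, 0, 0.09, -5, -47, 0, -0.5],
    [0, 0, 0.18, -10, -94, 10, -0.5],
    [0, 0, 0.27, -15, -140, 30, -0.5],
    [0, 0, 0.377, -21, -184, 45, -0.5],
    [0, 0, 0.377, -21, -186, 49, -0.5],
  ],
)

```text
time_s: 28.28
position: [0.437, -0.0604, 0.176]
eef_rot: [-0.001, 0.766, 0.643, -0.002]
wrist_force: [0.2, -0.0, 0.2]
width: 0.0641
```

Run:
```python
from h import *
shot('wrist');im,uv,r,c=wcap(near=(.44,-.06)); cv2.imwrite('pics/w19.png',im); st(); go(.44,-.06,.066,80); print(proj([[.44,-.06,.095]],cam('wrist')))
```

```text
expected uv [314.5 204.7] radius 20.7
t 28.38 p [ 0.4406 -0.0592  0.1774] yaw 80.1 F [0.7 1.  0.1] w 0.064 q [ 0.67  0.12 -0.67  2.05  0.08  1.   -0.22]
rot [ 0.001 -0.     0.002] shift mm [ -0.9  -0.6 111.4]
[[312.42005622 205.34838783]]
```

View pics/w19.png

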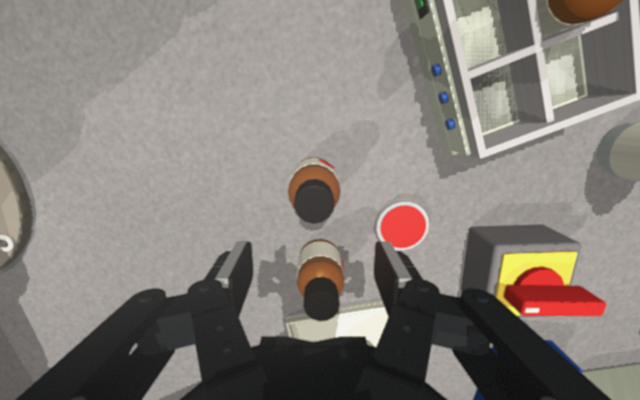

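Request:
drive_tool(
  plan=[
    [0, 0, 0, 0.5, 0, 50, -0.5],
    [0, 0, 0, 0.5, 0, 97, -0.5],
    [0, 0, 0, 0.5, 0, 111, -0.5],
    [0, 0, 0, 0.5, 0, 111, 0],
    [0, 0, 0, 0.5, 0, 111, 0.5],
  ],
)

```text
time_s: 29.0
position: [0.442, -0.0595, 0.0678]
eef_rot: [0.001, 0.766, 0.643, 0.001]
wrist_force: [0.3, 0.2, -2.1]
width: 0.0327
```

Request:
drive_tool(
  plan=[
    [0, 0, 0, 0, 0, 0, 0.8],
    [0, 0, 0, 0, 0, 0, 0.8],
    [0, 0, 0, 0, 0, -40, 0.8],
    [0, 0, 0, 0, 0, -100, 0.8],
    [0, 0, 0, 0, 0, -155, 0.8],
  ],
)

```text
time_s: 29.62
position: [0.4394, -0.0598, 0.2231]
eef_rot: [0.0, 0.766, 0.643, -0.0]
wrist_force: [1.2, -0.4, -1.6]
width: 0.0331
```

Run:
```python
from h import *
shot('wrist','w20'); st();go(.6791,.0041,.22,101.6)
```

```text
t 29.68 p [ 0.4442 -0.0599  0.2301] yaw 80.0 F [1.4 0.1 4.1] w 0.0329 q [ 0.71  0.05 -0.69  1.99  0.04  1.1  -0.17]
rot [ 0.012  0.004 -0.377] shift mm [103.9 220.1  12.7]
```

View pics/w20.png

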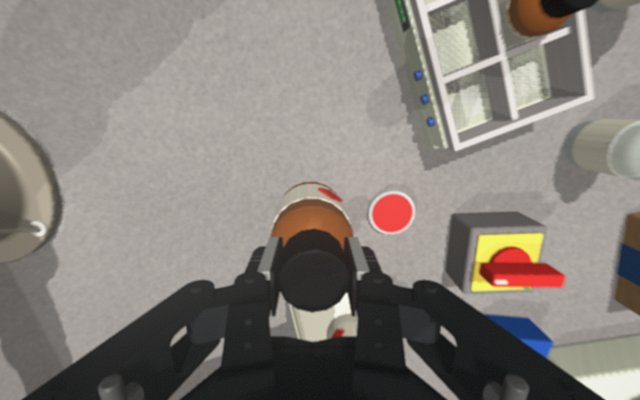

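Request:
drive_tool(
  plan=[
    [0, 0, -0.09, 24, 52, 0, 0.8],
    [0, 0, -0.18, 49, 104, 0, 0.8],
    [0, 0, -0.27, 75, 158, 5, 0.8],
    [0, 0, -0.36, 100, 212, 8, 0.8],
    [0, 0, -0.377, 104, 221, 10, 0.8],
  ],
)

```text
time_s: 30.3
position: [0.6777, 0.0058, 0.209]
eef_rot: [-0.001, 0.631, 0.775, 0.001]
wrist_force: [-0.6, 0.9, -1.5]
width: 0.0327
```

Request:
drive_tool(
  plan=[
    [0, 0, 0, 0, 0, 0, 0.8],
    [0, 0, 0, 0, 0, 30, 0.8],
    [0, 0, 0, 0, 0, 55, 0.8],
    [0, 0, 0, 0, 0, 55, 0.8],
    [0, 0, 0, 0, 0, 55, 0.8],
  ],
)

```text
time_s: 30.92
position: [0.6757, 0.0036, 0.158]
eef_rot: [0.001, 0.633, 0.775, 0.0]
wrist_force: [0.2, -0.1, -1.3]
width: 0.0327
```

Run:
```python
from h import *
shot('wrist','w21'); st();go(.6791,.0041,.093,101.6)
```

```text
t 30.98 p [0.6762 0.0039 0.1583] yaw 101.5 F [-0.4  0.7 -1.8] w 0.0327 q [ 0.42  0.59 -0.72  1.53  0.41  1.17 -0.18]
rot [ 0.003  0.001 -0.001] shift mm [-0.3  2.8 65.3]
```

View pics/w21.png

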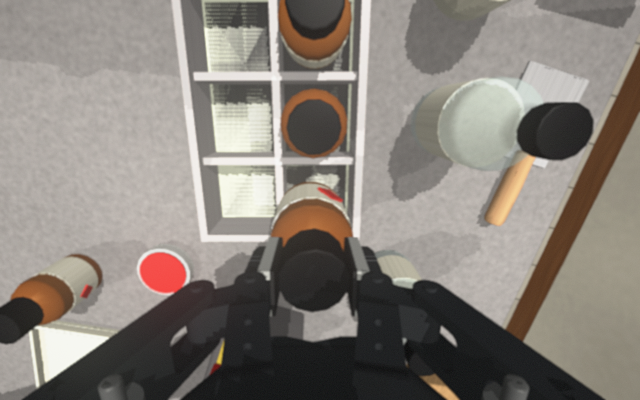

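Request:
drive_tool(
  plan=[
    [0, 0, 0, 0, 2.3, 15, 0.8],
    [0, 0, 0, 0, 2.3, 32, 0.8],
    [0, 0, 0, 0, 2.3, 50, 0.8],
    [0, 0, 0, 0, 2.3, 61, 0.8],
    [0, 0, 0, 0, 2.3, 63.5, 0.8],
  ],
)

```text
time_s: 31.6
position: [0.6767, 0.0045, 0.0924]
eef_rot: [-0.001, 0.632, 0.775, -0.001]
wrist_force: [-6.0, -1.0, 9.7]
width: 0.0323
```

Request:
drive_tool(
  plan=[
    [0, 0, 0, 0, 0, 1, 0.8],
    [0, 0, 0, 0, 0, 1, 0.8],
    [0, 0, 0, 0, 0, 1, -0.2],
    [0, 0, 0, 0, 0, 1, -0.2],
    [0, 0, 0, 0, 0, 1, -0.2],
  ],
)

```text
time_s: 32.22
position: [0.6782, 0.0046, 0.0916]
eef_rot: [0.0, 0.632, 0.775, 0.0]
wrist_force: [0.5, 0.3, 0.4]
width: 0.0511
```

Request:
drive_tool(
  plan=[
    [0, 0, 0, 0, 0, -30, -0.2],
    [0, 0, 0, 0, 0, -80, -0.2],
    [0, 0, 0, 0, 0, -130, -0.3],
    [0, 0, 0, -30, -30, -135, -0.5],
    [0, 0, 0, -60, -70, -135, -0.5],
  ],
)

```text
time_s: 32.85
position: [0.6221, -0.0682, 0.228]
eef_rot: [0.001, 0.632, 0.775, 0.001]
wrist_force: [-0.1, -1.4, 0.1]
width: 0.0638
```

Run:
```python
from h import *
shot('wrist','w22'); st(); bottles();  st(); go(.43,-.156,.175,70)
```

```text
t 32.9 p [ 0.6169 -0.077   0.2266] yaw 101.1 F [-3.9 -5.2 -2.2] w 0.0639 q [ 0.61  0.44 -0.75  1.59  0.32  1.24 -0.01]
top [0.5828 0.2452] 0.85 scene [0.5845 0.2443] 0.90 conf 0.88
top [0.6808 0.0044] 0.92 scene [0.6349 0.0044] 0.72 conf 0.81
top [0.6535 0.1391] 0.83 scene [0.6066 0.1433] 0.70 conf 0.6
top [ 0.4298 -0.146 ] 0.52 scene [ 0.4295 -0.1559] 0.83 conf 0.59
t 33.1 p [ 0.6217 -0.0678  0.227 ] yaw 101.6 F [ 0.8  0.2 -0.5] w 0.0641 q [ 0.6   0.44 -0.76  1.59  0.32  1.24 -0.01]
rot [ 0.001 -0.001  0.551] shift mm [ -48.  -205.6   51.8]
```

View pics/w22.png

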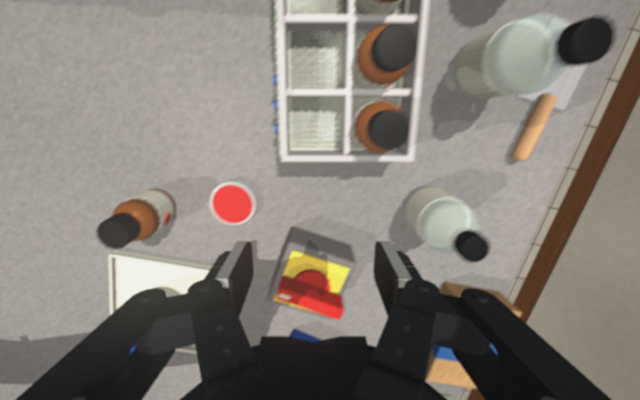

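The finder now puts the fifth bottle at (0.583, 0.245), so it has been knocked aside. I'll fetch the fourth first.

Request:
drive_tool(
  plan=[
    [0, 0, 0.12, -11, -48, 0, -0.5],
    [0, 0, 0.24, -22, -96, 10, -0.5],
    [0, 0, 0.36, -34, -144, 30, -0.5],
    [0, 0, 0.48, -46, -195, 45, -0.5],
    [0, 0, 0.551, -48, -205, 50, -0.5],
  ],
)

```text
time_s: 33.72
position: [0.4273, -0.1567, 0.1755]
eef_rot: [-0.001, 0.82, 0.572, -0.002]
wrist_force: [1.5, 0.4, -0.8]
width: 0.0644
```

Run:
```python
from h import *
shot('wrist');shot('wrist');im,uv,r,c=wcap(near=(.43,-.156)); cv2.imwrite('pics/w23.png',im); st(); go(.43,-.156,.066,70); print(proj([[.43,-.156,.095]],cam('wrist')))
```

```text
expected uv [313.9 204.7] radius 20.7
t 33.88 p [ 0.4311 -0.1553  0.177 ] yaw 70.2 F [ 0.2 -0.1  0.3] w 0.064 q [ 0.87  0.14 -0.67  2.03  0.11  1.   -0.2 ]
rot [ 0.001 -0.001  0.003] shift mm [ -1.1  -0.9 111. ]
[[312.13524302 205.60740157]]
```

View pics/w23.png

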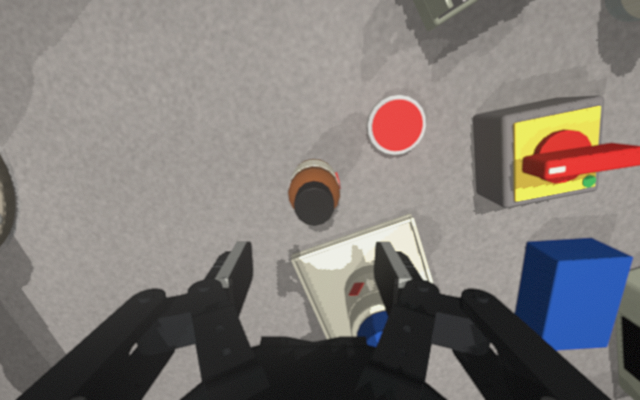

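Request:
drive_tool(
  plan=[
    [0, 0, 0, 0, 0, 50, -0.5],
    [0, 0, 0, 0, 0, 97, -0.5],
    [0, 0, 0, 0, 0, 111, -0.5],
    [0, 0, 0, 0, 0, 111, 0],
    [0, 0, 0, 0, 0, 111, 0.5],
  ],
)

```text
time_s: 34.5
position: [0.4321, -0.1564, 0.0673]
eef_rot: [0.001, 0.819, 0.574, 0.001]
wrist_force: [-1.2, -0.1, -1.2]
width: 0.0327
```

Request:
drive_tool(
  plan=[
    [0, 0, 0, 0, 0, 0, 0.8],
    [0, 0, 0, 0, 0, 0, 0.8],
    [0, 0, 0, 0, 0, -40, 0.8],
    [0, 0, 0, 0, 0, -100, 0.8],
    [0, 0, 0, 0, 0, -155, 0.8],
  ],
)

```text
time_s: 35.12
position: [0.4297, -0.1564, 0.2226]
eef_rot: [0.0, 0.819, 0.574, -0.0]
wrist_force: [1.3, -0.6, -2.2]
width: 0.033
```

Run:
```python
from h import *
shot('wrist','w24'); st();go(.6145,-.0091,.22,101.6)
```

```text
t 35.17 p [ 0.4343 -0.1573  0.2297] yaw 70.0 F [ 2.2 -0.6  2.9] w 0.0327 q [ 0.91  0.08 -0.69  1.96  0.06  1.11 -0.15]
rot [ 0.012  0.006 -0.551] shift mm [200.9 118.5  10.8]
```

View pics/w24.png

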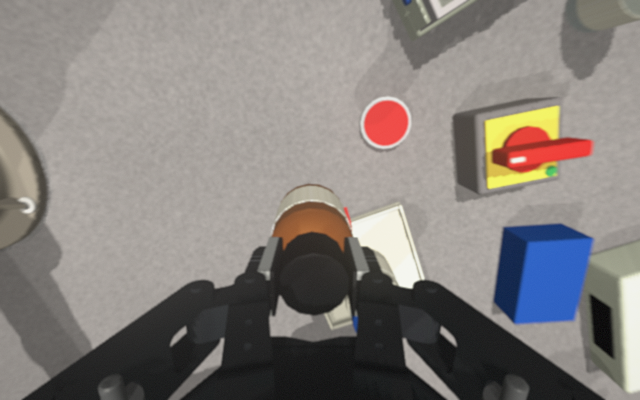

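Request:
drive_tool(
  plan=[
    [0, 0, -0.13, 48, 28, 0, 0.8],
    [0, 0, -0.26, 96, 57, 0, 0.8],
    [0, 0, -0.39, 144, 85, 5, 0.8],
    [0, 0, -0.52, 195, 115, 8, 0.8],
    [0, 0, -0.551, 201, 119, 10, 0.8],
  ],
)

```text
time_s: 35.8
position: [0.6123, -0.0034, 0.21]
eef_rot: [-0.001, 0.629, 0.777, 0.002]
wrist_force: [-1.4, -0.0, -0.6]
width: 0.0327
```

Request:
drive_tool(
  plan=[
    [0, 0, 0, 0, 0, 0, 0.8],
    [0, 0, 0, 0, 0, 30, 0.8],
    [0, 0, 0, 0, 0, 55, 0.8],
    [0, 0, 0, 0, 0, 55, 0.8],
    [0, 0, 0, 0, 0, 55, 0.8],
  ],
)

```text
time_s: 36.42
position: [0.611, -0.0093, 0.157]
eef_rot: [0.001, 0.633, 0.774, 0.0]
wrist_force: [0.4, 0.5, -1.3]
width: 0.0331
```

Run:
```python
from h import *
shot('wrist','w25'); st();go(.6145,-.0091,.093,101.6)
```

```text
t 36.48 p [ 0.6114 -0.0089  0.1573] yaw 101.5 F [ 0.4 -0.2 -0.9] w 0.0331 q [ 0.54  0.5  -0.8   1.7   0.39  1.11 -0.18]
rot [ 0.002  0.001 -0.002] shift mm [-0.7  2.9 64.4]
```

View pics/w25.png

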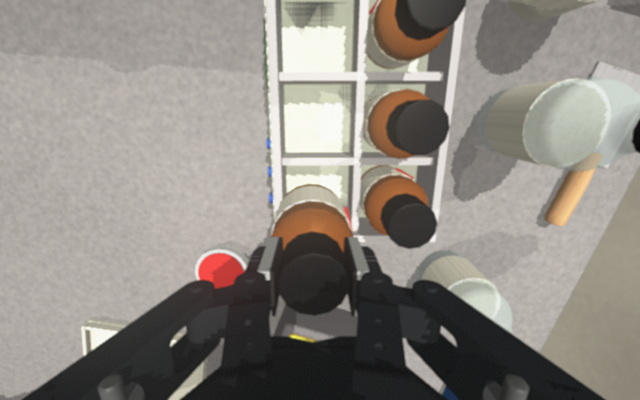

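Request:
drive_tool(
  plan=[
    [0, 0, 0, -0.5, 2.7, 15, 0.8],
    [0, 0, 0, -0.5, 2.7, 32, 0.8],
    [0, 0, 0, -0.5, 2.7, 50, 0.8],
    [0, 0, 0, -0.5, 2.7, 60, 0.8],
    [0, 0, 0, -0.5, 2.7, 63, 0.8],
  ],
)

```text
time_s: 37.1
position: [0.6125, -0.0081, 0.0924]
eef_rot: [-0.001, 0.632, 0.775, -0.001]
wrist_force: [-5.5, -1.1, 10.6]
width: 0.0329
```

Request:
drive_tool(
  plan=[
    [0, 0, 0, 0, 0, 1, 0.8],
    [0, 0, 0, 0, 0, 1, 0.8],
    [0, 0, 0, 0, 0, 1, -0.15],
    [0, 0, 0, 0, 0, 1, -0.15],
    [0, 0, 0, 0, 0, 1, -0.15],
  ],
)

```text
time_s: 37.72
position: [0.6138, -0.0081, 0.0918]
eef_rot: [0.0, 0.632, 0.775, 0.0]
wrist_force: [0.3, 1.1, -0.7]
width: 0.0487
```

Request:
drive_tool(
  plan=[
    [0, 0, 0, 0, 0, -30, -0.15],
    [0, 0, 0, 0, 0, -80, -0.15],
    [0, 0, 0, 0, 0, -130, -0.15],
    [0, 0, 0, 30, 0, -130, -0.5],
    [0, 0, 0, 80, 0, -130, -0.5],
  ],
)

```text
time_s: 38.35
position: [0.5985, 0.0687, 0.2225]
eef_rot: [0.001, 0.634, 0.773, 0.0]
wrist_force: [0.6, 0.3, 0.5]
width: 0.0642
```

Run:
```python
from h import *
shot('wrist');shot('wrist','w26'); st(); bottles(); go(.5838,.2448,.175,110)
c=cam('wrist'); print(proj([[.5838,.2448,.095]],c))
```

```text
t 38.45 p [0.5957 0.0782 0.2229] yaw 102.2 F [-0.1  0.4  0.3] w 0.0641 q [ 0.45  0.42 -0.86  1.65  0.34  1.22 -0.27]
top [0.6809 0.0043] 0.91 scene [0.6361 0.0053] 0.75 conf 0.98
top [ 0.6166 -0.0126] 0.75  conf 0.83
top [0.5805 0.2452] 0.95 scene [0.5845 0.2438] 0.91 conf 0.56
rot [-0.     0.001 -0.148] shift mm [175.2  21.4  46.3]
[[339.88559049 -22.41633088]]
```

View pics/w26.png

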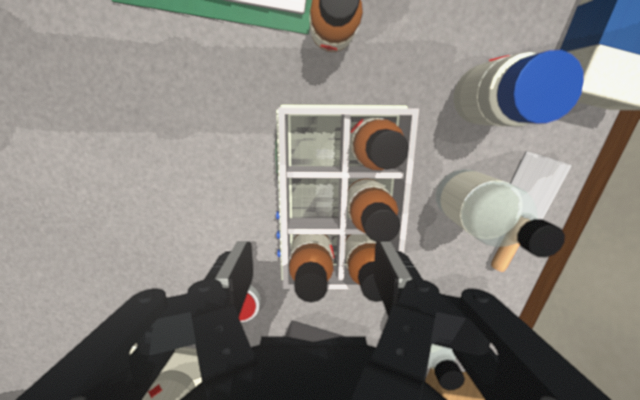

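Request:
drive_tool(
  plan=[
    [0, 0, -0.04, 44, 5, 0, -0.5],
    [0, 0, -0.08, 88, 10, 10, -0.5],
    [0, 0, -0.12, 132, 15, 25, -0.5],
    [0, 0, -0.148, 174, 21, 42, -0.5],
    [0, 0, -0.148, 175, 21, 45, -0.5],
  ],
)

```text
time_s: 39.28
position: [0.5814, 0.2487, 0.1754]
eef_rot: [-0.002, 0.571, 0.821, -0.0]
wrist_force: [-1.3, -0.1, -0.3]
width: 0.0644
```

Run:
```python
from h import *
shot('wrist');shot('wrist');im,uv,r,c=wcap(near=(.583,.245)); cv2.imwrite('pics/w27.png',im); st(); go(.583,.245,.066,110); print(proj([[.583,.245,.095]],cam('wrist')))
```

```text
expected uv [313. 204.] radius 20.7
t 39.42 p [0.5839 0.2436 0.1763] yaw 109.9 F [ 0.2 -0.6  0.1] w 0.0641 q [ 0.16  0.54 -0.88  1.62  0.44  1.19 -0.47]
rot [-0.001  0.001 -0.002] shift mm [  1.8  -0.3 110.3]
[[312.53877123 202.64753115]]
```

View pics/w27.png

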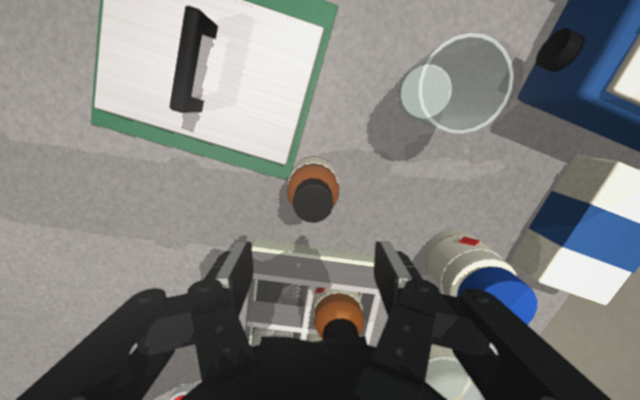

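Request:
drive_tool(
  plan=[
    [0, 0, 0, 2.5, 0, 50, -0.5],
    [0, 0, 0, 2.5, 0, 97, -0.5],
    [0, 0, 0, 2.5, 0, 110, -0.5],
    [0, 0, 0, 2.5, 0, 110, 0],
    [0, 0, 0, 2.5, 0, 110, 0.5],
  ],
)

```text
time_s: 40.05
position: [0.5836, 0.2486, 0.069]
eef_rot: [0.001, 0.574, 0.819, 0.001]
wrist_force: [1.0, 0.8, -2.3]
width: 0.0329
```

Request:
drive_tool(
  plan=[
    [0, 0, 0, 0, 0, 0, 0.8],
    [0, 0, 0, 0, 0, 0, 0.8],
    [0, 0, 0, 0, 0, -40, 0.8],
    [0, 0, 0, 0, 0, -100, 0.8],
    [0, 0, 0, 0, 0, -155, 0.8],
  ],
)

```text
time_s: 40.67
position: [0.5817, 0.2482, 0.2234]
eef_rot: [-0.0, 0.573, 0.82, -0.0]
wrist_force: [0.8, -0.3, -2.2]
width: 0.0328
```

Run:
```python
from h import *
shot('wrist','w28'); st();go(.5879,.1203,.22,101.6)
```

```text
t 40.73 p [0.585  0.2511 0.2319] yaw 110.1 F [2.1 1.6 4. ] w 0.0331 q [ 0.17  0.49 -0.9   1.56  0.4   1.27 -0.44]
rot [ 0.012 -0.002  0.148] shift mm [-123.9  -42.3   11.2]
```

View pics/w28.png

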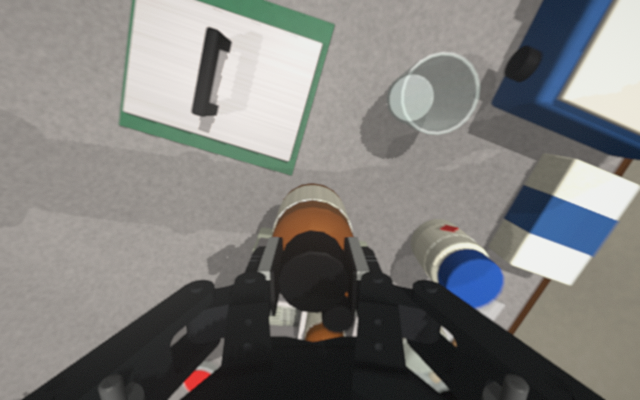

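Request:
drive_tool(
  plan=[
    [0, 0, 0.05, -40, -14, 0, 0.8],
    [0, 0, 0.1, -80, -28, 3, 0.8],
    [0, 0, 0.148, -122, -41, 5, 0.8],
    [0, 0, 0.148, -124, -42, 8, 0.8],
    [0, 0, 0.148, -124, -42, 10, 0.8],
  ],
)

```text
time_s: 41.35
position: [0.5847, 0.1175, 0.2114]
eef_rot: [-0.0, 0.632, 0.775, -0.0]
wrist_force: [-0.3, 1.6, -2.0]
width: 0.0328
```

Request:
drive_tool(
  plan=[
    [0, 0, 0, 0, 0, 0, 0.8],
    [0, 0, 0, 0, 0, 30, 0.8],
    [0, 0, 0, 0, 0, 55, 0.8],
    [0, 0, 0, 0, 0, 55, 0.8],
    [0, 0, 0, 0, 0, 55, 0.8],
  ],
)

```text
time_s: 41.98
position: [0.5857, 0.1186, 0.1579]
eef_rot: [0.0, 0.632, 0.775, 0.001]
wrist_force: [0.7, 0.3, -1.8]
width: 0.0329
```

Run:
```python
from h import *
shot('wrist','w29'); st();go(.5879,.1203,.094,101.6)
```

```text
t 42.02 p [0.586  0.1185 0.1582] yaw 101.6 F [ 0.3  0.6 -1.4] w 0.0328 q [ 0.36  0.48 -0.84  1.73  0.4   1.1  -0.4 ]
rot [ 0.002 -0.     0.001] shift mm [ 1.4  2.1 64.2]
```

View pics/w29.png

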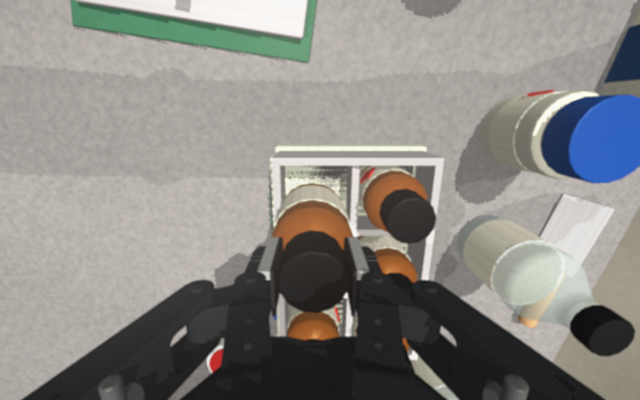

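Request:
drive_tool(
  plan=[
    [0, 0, 0, 1, 2.5, 15, 0.8],
    [0, 0, 0, 1, 2.5, 32, 0.8],
    [0, 0, 0, 1, 2.5, 50, 0.8],
    [0, 0, 0, 1, 2.5, 61, 0.8],
    [0, 0, 0, 1, 2.5, 64, 0.8],
  ],
)

```text
time_s: 42.65
position: [0.5859, 0.1185, 0.0935]
eef_rot: [-0.001, 0.632, 0.775, -0.002]
wrist_force: [-9.5, -3.5, 22.8]
width: 0.033
```

Request:
drive_tool(
  plan=[
    [0, 0, 0, 0, 0, 1, 0.8],
    [0, 0, 0, 0, 0, 1, 0.8],
    [0, 0, 0, 0, 0, 1, -0.15],
    [0, 0, 0, 0, 0, 1, -0.15],
    [0, 0, 0, 0, 0, 1, -0.15],
  ],
)

```text
time_s: 43.28
position: [0.5875, 0.1188, 0.0915]
eef_rot: [-0.0, 0.632, 0.775, 0.0]
wrist_force: [-0.1, 0.1, -0.9]
width: 0.0488
```

Request:
drive_tool(
  plan=[
    [0, 0, 0, 0, 0, -30, -0.15],
    [0, 0, 0, 0, 0, -80, -0.15],
    [0, 0, 0, 0, 0, -130, -0.15],
    [0, 0, 0, -40, 0, -130, -0.15],
    [0, 0, 0, -90, 0, -130, -0.15],
  ],
)

```text
time_s: 43.9
position: [0.606, 0.0313, 0.2228]
eef_rot: [0.001, 0.631, 0.776, 0.001]
wrist_force: [0.1, -0.2, 0.1]
width: 0.0493
```

Run:
```python
from h import *
shot('wrist');shot('wrist','w30'); st(); go(.645,-.197,.2,170); go(.645,-.197,.2,-10)
shot('top','t30',(130,120,510,330),2.1); shot('scene','s30',(160,60,520,300),2.1)
```

```text
t 44.0 p [0.6069 0.0221 0.2209] yaw 101.0 F [-0.1 -0.6 -0.9] w 0.0494 q [ 0.52  0.43 -0.84  1.64  0.35  1.23 -0.2 ]
rot [-0.004  0.003 -1.205] shift mm [-222.2   -4.2   21.9]
rot [0.004 0.004 1.937] shift mm [-222.2   -4.2   21.9]
```

View pics/w30.png

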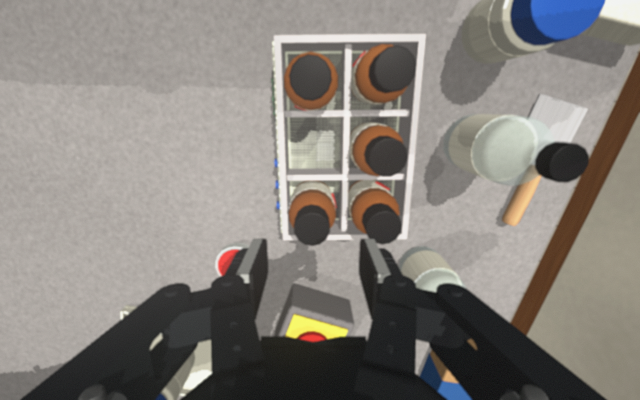

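View pics/s30.png

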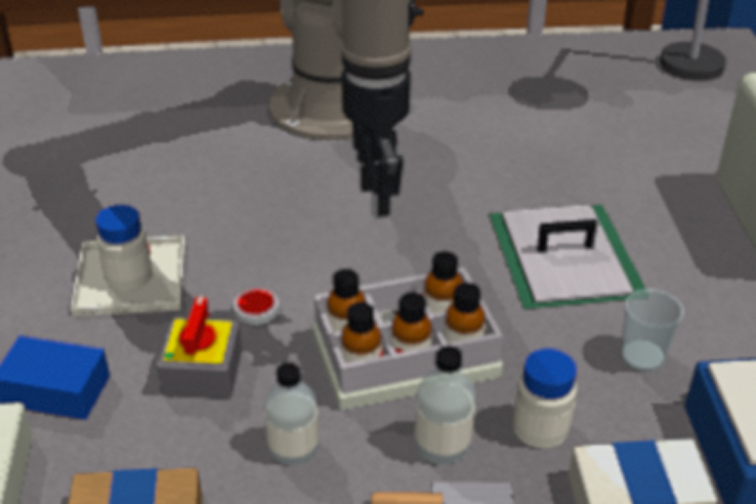

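Request:
drive_tool(
  plan=[
    [0, 0, -0.17, -35, 0, 0, -0.3],
    [0, 0, -0.34, -75, -1, 0, -0.3],
    [0, 0, -0.51, -115, -2, 0, -0.3],
    [0, 0, -0.68, -155, -3, 0, -0.3],
    [0, 0, -0.85, -195, -4, 0, -0.3],
  ],
)

```text
time_s: 44.72
position: [0.6412, -0.1601, 0.2219]
eef_rot: [0.0, 0.252, 0.968, 0.001]
wrist_force: [0.6, 0.5, -0.2]
width: 0.0554
```

Run:
```python
from h import *
shot('wrist');shot('wrist');st();go(.645,-.197,.19,171)
```

```text
t 44.83 p [ 0.641  -0.1664  0.2206] yaw 150.0 F [-0.4 -0.2 -1. ] w 0.0554 q [ 0.83  0.59 -0.97  1.5   0.49  1.32  0.87]
rot [-0.001 -0.    -0.367] shift mm [-18.7 -24.4  30.7]
```

Request:
drive_tool(
  plan=[
    [0, 0, -0.17, -10, -12, 10, -0.3],
    [0, 0, -0.34, -18, -24, 25, -0.3],
    [0, 0, -0.367, -18.5, -24.5, 30, -0.3],
    [0, 0, -0.367, -18.5, -24.5, 30, -0.3],
    [0, 0, -0.367, -18.5, -24.5, 30, -0.3],
  ],
)

```text
time_s: 45.45
position: [0.6451, -0.1899, 0.1927]
eef_rot: [0.001, 0.075, 0.997, 0.0]
wrist_force: [0.4, 0.9, -0.5]
width: 0.0552
```

Run:
```python
from h import *
st();im=shot('wrist','w32'); 
c=cam('wrist'); hsv=cv2.cvtColor(im,cv2.COLOR_BGR2HSV)
def bar(p): return rect(*p,.078,.016,.098)
for a in(-5,-8,-11):
  a=np.radians(a); print(proj(bar((.646,-.197,a)),c).round(0).tolist())
go(.646,-.197,.068,171)
```

```text
t 45.45 p [ 0.6451 -0.1899  0.1927] yaw 171.3 F [ 0.4  0.9 -0.5] w 0.0552 q [ 0.89  0.65 -1.02  1.5   0.57  1.3   1.22]
[[317.0, 242.0], [311.0, 156.0], [292.0, 157.0], [299.0, 243.0]]
[[315.0, 243.0], [314.0, 156.0], [295.0, 157.0], [297.0, 243.0]]
[[313.0, 243.0], [316.0, 157.0], [297.0, 156.0], [295.0, 242.0]]
rot [0.    0.001 0.006] shift mm [ -1.7  -6.6 124.8]
```

View pics/w32.png

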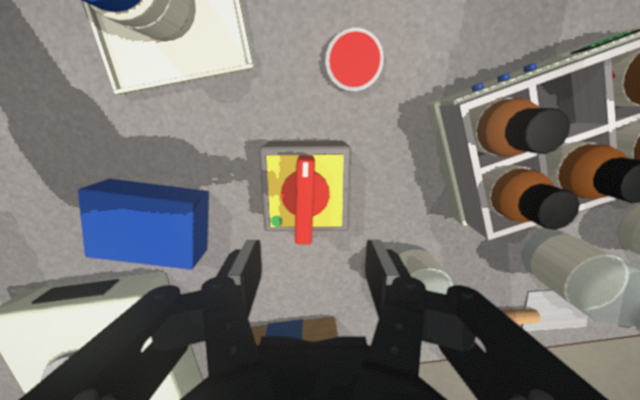

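Request:
drive_tool(
  plan=[
    [0, 0, 0, -1.5, -6.5, 45, -0.3],
    [0, 0, 0, -1.5, -6.5, 90, -0.3],
    [0, 0, 0, -1.5, -6.5, 118, -0.3],
    [0, 0, 0, -1.5, -6.5, 124, -0.3],
    [0, 0, 0, -1.5, -6.5, 124, -0.3],
  ],
  squeeze=40,
)

```text
time_s: 46.12
position: [0.6458, -0.1979, 0.0689]
eef_rot: [0.001, 0.076, 0.997, -0.0]
wrist_force: [0.5, -0.6, 0.7]
width: 0.0556
```

Request:
drive_tool(
  plan=[
    [0, 0, 0, 0, 0, 0, 0.3],
    [0, 0, 0, 0, 0, 0, 0.9],
    [0, 0, 0, 0, 0, 0, 0.9],
    [0, 0, 0, 0, 0, 0, 0.9],
    [0, 0, 0, 0, 0, 0, 0.9],
  ],
)

```text
time_s: 46.75
position: [0.6458, -0.1979, 0.0693]
eef_rot: [0.001, 0.076, 0.997, -0.0]
wrist_force: [-1.6, 1.2, 6.7]
width: 0.0154
```

Run:
```python
from h import *
st();print(ctrl.get_obs()['torque'].round(2)); shot('wrist','w33');go(.646,-.197,.068,171)
```

```text
t 46.75 p [ 0.6458 -0.1979  0.0693] yaw 171.3 F [-1.6  1.2  6.7] w 0.0154 q [ 0.85  0.77 -0.94  1.6   0.68  1.12  1.16]
[ 0.21  0.24 -0.01]
rot [0.    0.002 0.005] shift mm [-0.   0.9  1.3]
```

View pics/w33.png

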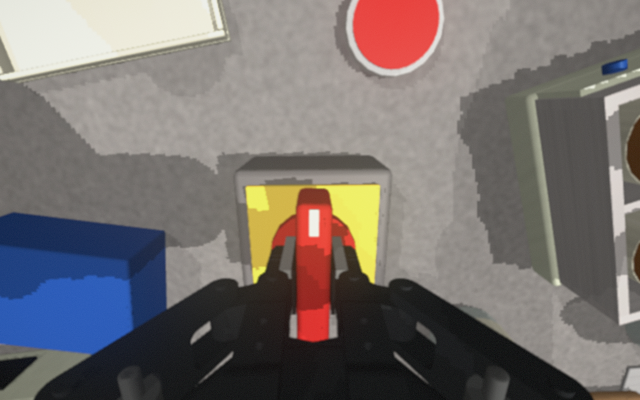

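Request:
drive_tool(
  plan=[
    [0, 0, 0.15, 0, 0, 0, 0.9],
    [0, 0, 0.3, 0, 0, 0, 0.9],
    [0, 0, 0.46, 0, 0, 0, 0.9],
    [0, 0, 0.62, 0, 0, 0, 0.9],
    [0, 0, 0.78, 0, 0, 0, 0.9],
  ],
)

```text
time_s: 47.42
position: [0.6468, -0.1964, 0.0693]
eef_rot: [0.001, 0.451, 0.893, 0.002]
wrist_force: [0.8, 4.3, 3.9]
width: 0.0156
```

Run:
```python
from h import *
st();print(ctrl.get_obs()['torque'].round(2)); go(.646,-.1975,.069,81.3)
```

```text
t 47.42 p [ 0.6468 -0.1964  0.0693] yaw 126.4 F [0.8 4.3 3.9] w 0.0156 q [ 0.76  0.71 -0.78  1.6   0.55  1.06  0.46]
[ 0.54 -0.19  0.09]
rot [ 0.004 -0.001  0.787] shift mm [-0.4 -1.3  0.3]
```

Request:
drive_tool(
  plan=[
    [0, 0, 0.16, 0, 0, 0, 0.9],
    [0, 0, 0.32, 0, 0, 0, 0.9],
    [0, 0, 0.48, 0, 0, 0, 0.9],
    [0, 0, 0.64, 0, 0, 0, 0.9],
    [0, 0, 0.78, 0, 0, 0, 0.9],
  ],
)

```text
time_s: 48.05
position: [0.6485, -0.1959, 0.0693]
eef_rot: [0.002, 0.756, 0.655, 0.003]
wrist_force: [6.9, 3.9, -0.6]
width: 0.0158
```

Run:
```python
from h import *
st();print(ctrl.get_obs()['torque'].round(2)); go(.646,-.1975,.069,81.3)
```

```text
t 48.05 p [ 0.6485 -0.1959  0.0693] yaw 81.8 F [ 6.9  3.9 -0.6] w 0.0158 q [ 0.65  0.66 -0.61  1.61  0.43  1.01 -0.23]
[ 0.98 -0.92  0.29]
rot [ 0.007 -0.003  0.009] shift mm [-2.  -2.3  0.3]
```

Request:
drive_tool(
  plan=[
    [0, 0, 0.02, 0, -1, 0, 0.9],
    [0, 0, 0.04, 0, -2, 0, 0.9],
    [0, 0, 0.06, 0, -2, 0, 0.9],
    [0, 0, 0.06, 0, -2, 0, 0.9],
    [0, 0, 0.06, 0, -2, 0, 0.9],
  ],
)

```text
time_s: 48.68
position: [0.6486, -0.1957, 0.0694]
eef_rot: [0.004, 0.772, 0.636, 0.005]
wrist_force: [9.1, 1.8, -2.1]
width: 0.0151
```

Run:
```python
from h import *
st();print(ctrl.get_obs()['torque'].round(2)); shot('wrist','w34')
```

```text
t 48.67 p [ 0.6486 -0.1957  0.0694] yaw 79.0 F [ 9.1  1.8 -2.1] w 0.0151 q [ 0.65  0.65 -0.6   1.61  0.42  1.   -0.28]
[ 0.22 -1.65  1.43]
```

View pics/w34.png

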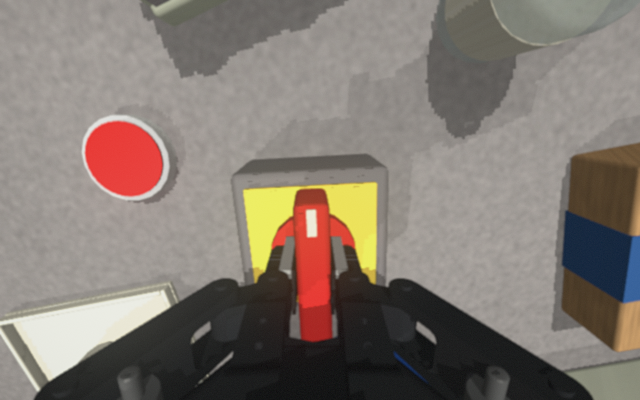

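The turning moment rose to 1.4 N m, so the handle is at its stop. I'll release and lift.

Request:
drive_tool(
  plan=[
    [0, 0, 0, 0, 0, 0, 0],
    [0, 0, 0, 0, 0, 0, -0.3],
    [0, 0, 0, 0, 0, 0, -0.3],
    [0, 0, 0, 0, 0, -30, -0.3],
    [0, 0, 0, 0, 0, -80, -0.3],
  ],
)

```text
time_s: 49.35
position: [0.6411, -0.1983, 0.1464]
eef_rot: [-0.002, 0.775, 0.632, -0.002]
wrist_force: [0.4, -0.0, -0.0]
width: 0.0555
```

Request:
drive_tool(
  plan=[
    [0, 0, 0, 0, 0, -40, -0.3],
    [0, 0, 0, 0, 0, -90, -0.3],
    [0, 0, 0, -45, -40, -100, -0.3],
    [0, 0, 0, -90, -80, -100, -0.3],
    [0, 0, 0, -135, -110, -100, -0.3],
  ],
)

```text
time_s: 49.98
position: [0.5061, -0.3096, 0.248]
eef_rot: [0.0, 0.775, 0.632, -0.001]
wrist_force: [0.8, -1.0, 0.6]
width: 0.0553
```

Run:
```python
from h import *
shot('wrist');shot('wrist');st();shot('top','t35',(130,100,510,330),2.1); shot('scene','s35',(160,100,520,300),2.2);shot('wrist','w35')
bottles()
```

```text
t 50.08 p [ 0.5021 -0.316   0.2473] yaw 77.8 F [-0.2 -0.  -0.2] w 0.0553 q [ 0.99  0.34 -0.64  1.64  0.22  1.24  0.09]
top [ 0.6141 -0.0119] 0.97 scene [0.624  0.0063] 0.71 conf 0.93
top [0.6808 0.0038] 0.88  conf 0.91
top [0.6663 0.0674] 0.94  conf 0.88
top [0.5874 0.1184] 0.93 scene [0.6073 0.1431] 0.74 conf 0.64
```

View pics/t35.png

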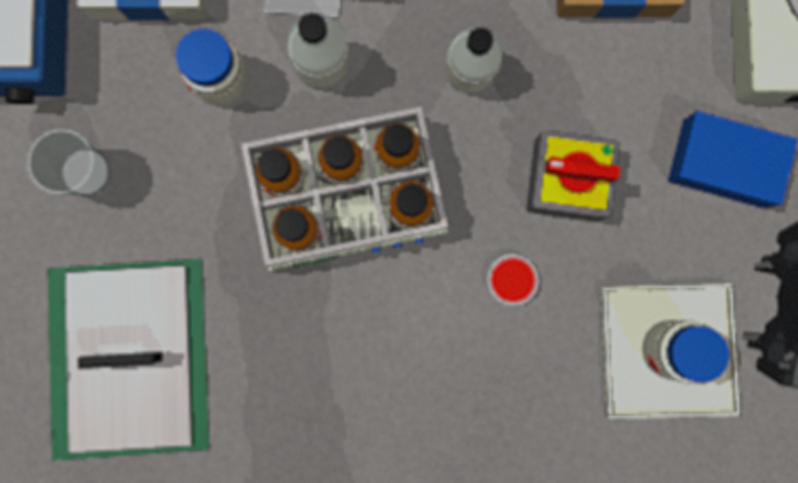

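View pics/s35.png

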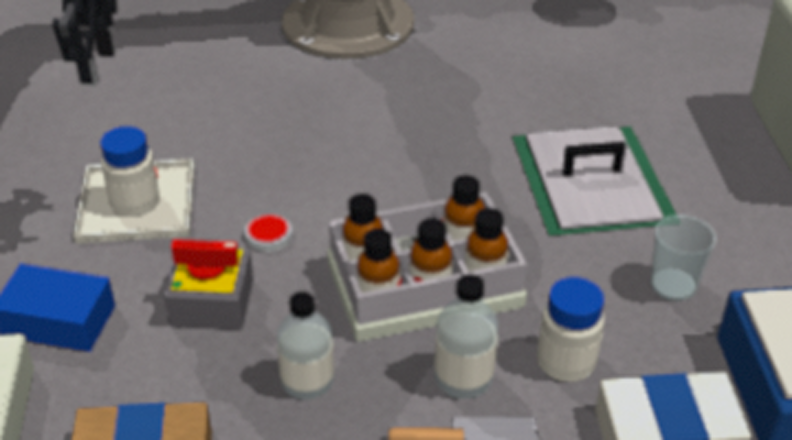

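View pics/w35.png

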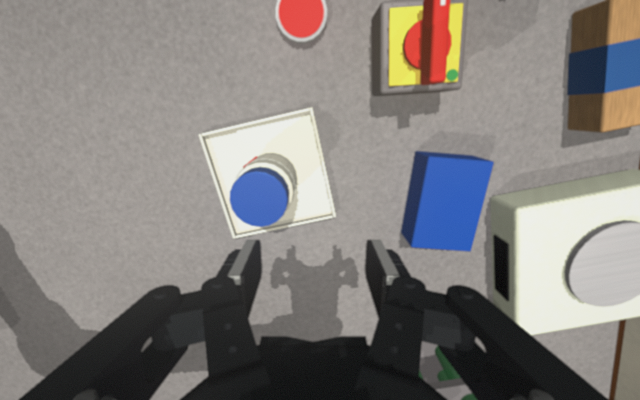

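Run:
```python
from rig import workorder
print(workorder.job_done())
```

```text
the job is handed in; nothing more can be done
None
```

I handed the job in at about 50 s of the 210 s allowed, with every step done in the order asked:
1. The tub was stood upright in the spill tray.
2. The lid was laid flat, handle up, in the middle of the mat.
3. All five amber bottles were stood in pockets of their own. One had been knocked aside during the run; I measured its new position before picking it up.
4. The red handle was turned clockwise to its stop, where the turning moment rose to 1.4 N m.

**Last checks:** the final top and scene pictures show:
- the tub upright in the tray
- the lid centred on the mat
- five bottles upright in separate pockets
- the handle bar square to its starting direction
- the other things where they were
- the gripper clear of everything

**What disagreed:** the last finder call matched only four of the five bottles in the top view. The fifth shows plainly in both pictures. Its scene-camera fits for bottles in the warmer were also off, because they assumed the bottles stood at bench height. The top-view fits matched the pocket positions to within about 4 mm. Final verdict unknown, as the hand-in reports none.

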